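# Show a glued heel to the inspection camera

### The arm

A 6-joint arm with a two-finger parallel gripper is mounted at the origin on a cart in front of the work surface, level with it; the furniture and walls round the work are solid. World frame = base frame: x ahead of the robot, y to its left, z up, the work surface at z = 0. Lengths are in m, angles in rad, forces in N, time in s.
With the tool pointing down it reaches from about 0.25 to 0.775 m from the base axis. Payload 4 kg.
Tool frame: the origin (TCP) lies midway between the tips of the shut fingers; the grasp point (between the pads) lies 19 mm behind it (robot.tcp_to_grasp is the distance from the TCP to the grasp point, in m); x points along the fingers, y is the direction in which the jaws open and shut, and the axes are right-handed (so a half turn about x gives the same grasp; the last joint's range is limited). The gripper opens to 94 mm and grips with 3 to 60 N. Pads are 16 mm wide; open, the fingers measure 119 mm over their backs; the gripper's body (75 mm by 177 mm) begins 78 mm behind the grasp point.
Start: joints at [1.01, 0.087, 1.371, -0, 1.684, -0.103], TCP at [0.243, 0.493, 0.206] pointing down, gripper open.
Joint ranges: [-3.1, 3.1], [-0.76, 2.03], [0.27, 2.55], [-1.08, 4.22], [0.17, 2.65], [-2.57, 2.57]. Speed limits (rad/s): [2.79, 2.79, 3.14, 3.14, 3.14, 3.14].

### API

Orientations are given as [roll, pitch, yaw] about the fixed x, y, z axes, in that order (R = Rz(yaw) Ry(pitch) Rx(roll)).
In Python, from bench import robot gives the robot as it stands.
- The arm moves only by the tool send_rows, never from a script. Its argument "increments" is a list of rows, each a list of 5 numbers: the opening, from -1 (shut) to 1 (fully open), so that 0 is half open, then the shift along the tool's x, y, z in m, then the turn about the tool's x in rad. In form: [[hand, tx, ty, tz, roll], ...]. A call has 1 to 5 rows; each row is the pose to reach, as a shift and turn from the pose commanded when the call began, along the tool's axes at that moment; what a row does not reach only later rows make up. A row lasts 1/12 s, in which the tool goes at most 41.7 mm and 7.16 degrees, less where a joint would pass 70% of its speed; a pose out of reach is approached as far as the arm can. A call with a gripper value outside its range is refused whole. The fingers move at their own pace and stop on an object; the grip force is fixed at half the most. Time passes only in rows, so rows that repeat a pose let the fingers close. It gives the time, the measured TCP pose, the force and the opening at its end, in the units of the state.
- robot.get_obs(): the state, without advancing time (a new reading comes with each control period).
- robot.snapshot(name): name is "side" or "top"; returns a dict with "image" (384x512x3 uint8, red, green, blue), "intrinsics" (3x3 intrinsics, pixels), "world_from_camera" (4x4, takes a point from camera to world coordinates). Camera axes: x right, y down, z forward; pixel columns grow to the right and rows downward; lengths in m; the calibration is good to about 2 mm. A picture is of the moment at which its call begins. There is no depth.
- robot.close_job(): hands the job in, once; it reports no verdict.
The state is a dict: "time": time; "joint_positions": joint angles; "qvel": joint speeds; "joint_torque": joint torques, N m; "tool_pos": TCP position; "ee_rot": TCP orientation; "wrist_force": force on the tool from outside, world axes, zero at the start; "wrist_torque": the same for the moment, N m; "width": finger opening in m.
Only numpy, scipy, OpenCV 4.12 (cv2) and the standard library are available. Lean on these libraries where they do the work, as an engineer would, in place of code of your own. Each camera call takes 0.05 s, during which the arm holds its last target.

### The job

The glue on the stacked leather heel in the jig has set and its glue lines are to be checked on the inspection camera. Before you take the heel out, turn the knob on top of the camera column until its white pointer stands on the red mark, and swing the red-handled hold-down clear of the heel. Then lift the heel out and finish holding it motionless in the air: upright, flat front square to the camera, centred on the lens and 10 cm from it, touching nothing but the gripper; leave the spool, bottle, wax and tin where they stand.

Things in the scene. Friction and masses are not known exactly. Their poses are not given: they have to be found in the camera images.
- height_knob (a joint): Black ribbed knob, 36 mm across, on a vertical axis on top of the camera column; white pointer line on its top and side. Value in rad, grows clockwise seen from above, range 0 to 3.3; at 2.0 the pointer stands on the red mark of the white collar (the mark is on the camera's front, lens side). It starts between 0.6 and 1.2. Light friction (0.08 N m), stays where it is left; through the screw it raises the camera head 8 mm per rad.
- knob_grip (a point): Point on the knob's axis, 11.5 mm below its top, where to grip it from above. The knob's ribbed part is 32 mm tall; the white collar, 62 mm across, lies 23 mm below this point.
- focus_point (a point): Point in the air on the lens axis, 100 mm in front of the lens rim (moves with the camera head as the knob turns). Its x axis points level from here towards the lens, z is up. The head with its ring light is 64 mm in diameter at the front; the column with the knob is 195 mm from this point along x. The whole camera stand is fixed to the bench, its place and yaw vary.
- heel: Loose D-shaped heel of brown leather layers with a black bottom layer, about 0.09 kg: 50 mm along x, 46 mm wide along y (parallel flat sides from x = -2 to +25 mm), 42 mm tall. Origin: centre of its underside, z up. The flat front (breast) is the plane x = +25 mm, facing +x; the back is round.
- heel_breast (a point): Centre of the heel's flat front face (heel x = 25 mm, 21 mm above its underside).
- jig: Fixed blue gluing jig, base plate 182 x 88 x 10 mm. Origin on the bench under the middle of the heel; in the jig the heel's axes agree with the jig's, its underside is at z = 10 mm. Low aluminium stops, top at z = 18 mm, 1.5 mm clear of the heel, stand round its foot. The hold-down's post is at x = -65 mm.
- hold_down (a joint): Steel swing arm that lies over the heel, its rubber foot 2 mm above the heel's top. Value in rad: 0 over the heel, grows clockwise seen from above, range 0 to 1.7; the heel is free above 1.0. Friction 0.1 N m, stays where it is left.
- hold_down_handle (a point): Grip point on the axis of the hold-down's upright round red handle, 20 mm in diameter, 34 mm tall; its top is 14 mm above this point, the top of the steel arm 22 mm below it. The handle is at the end of the arm away from the heel, 45 mm from the pivot.
- hold_down_pivot (a point): On the vertical axis about which the hold-down swings (65 mm from the heel's middle, along the jig's -x).
- eyelet_press: Fixed green lever press on the bench, left of the work, 0.36 m high; its ball handle reaches 0.12 m towards the robot from its origin (under its die, on the bench). Not used: go round it. A shelf with shoe lasts hangs on the wall behind it, its underside 0.6 m above the bench.
- thread_spool_cream: Bystander: upright wooden spool with cream thread, 40 mm across, 55 mm tall; origin under its middle.
- edge_dye_bottle: Bystander: brown bottle with black cap, 44 mm across, 97 mm tall; origin under its middle.
- beeswax_cake: Bystander: yellow-brown block of wax, 44 x 52 x 18 mm; origin under its middle.
- eyelet_tin: Bystander: small open round tin of brass eyelets, 50 mm across, 17 mm tall; origin under its middle.
Not all that is in view belongs to the job. Leave any pink or turquoise look-alike of the heel alone.

How it is judged:
On the way:
1. the knob's pointer is on the red mark and the hold-down is swung clear, with the heel still down in the jig (value of joint height_knob between 1.85 and 2.15 rad and value of joint hold_down above 1 rad and z of heel in the frame of jig below 0.015 m and horizontal distance between heel and jig below 0.006 m), for 0.1 s.
At the end, for the whole second after the job is handed in: The gripper alone holds the heel still in the air, upright and facing the lens (each within 10 degrees), the middle of its flat front within 15 mm of the lens axis sideways and in height and 80 to 120 mm from the lens; knob within 0.15 rad of the mark; hold-down swung 1.0 rad or more (value of joint height_knob between 1.85 and 2.15 rad and value of joint hold_down above 1 rad and x of heel_breast in the frame of focus_point between -0.02 and 0.02 m and y of heel_breast in the frame of focus_point between -0.015 and 0.015 m and z of heel_breast in the frame of focus_point between -0.015 and 0.015 m and x of heel in the frame of focus_point below -0.003 m and angle between the x axis of heel and the x axis of focus_point, either way round below 0.17 rad and angle between heel's own z axis and vertical below 0.17 rad and height (world z) of heel above 0.09 m and contact force between the fingers and heel above 1 N and contact force between heel and jig below 0.05 N and linear speed of heel below 0.02 m/s); the arm keeps its last pose, push and grip.
It fails at once if the spool, bottle, wax or tin is moved more than 2 cm (distance of any of thread_spool_cream, edge_dye_bottle, beeswax_cake, eyelet_tin from where it was at the start of the episode above 0.02 m).
It also fails if it takes over 69 s, if anything falls off the work surface, if the arm or the gripper's body presses on something with over 40 N, if the wrist force passes 120 N, or if a joint passes its speed limit or range.

## Working session

There is one attempt and no reset: what is moved stays moved. The work goes in short steps, Python scripts to look and compute and a tool call to move; the robot and the scene stay as the last step left them, time stands still between calls to the robot, and variables do not carry over. Pictures are saved under pics/ and viewed, and the job is handed in when it is done.

Besides the shell and the picture viewer there is one more tool, called as name([rows], argument=value, ...), one row to a line, values as JSON. send_rows: Moves the arm, as the interface text tells. Its arguments: {"type":"object","properties":{"increments":{"type":"array"}},"required":["increments"]}

```bash
mkdir -p pics; ls
python3 - <<'E'
from bench import robot
import cv2,json,numpy as np
print(robot.get_obs())
for n in("side","top"):
    s=robot.snapshot(n); cv2.imwrite(f"pics/{n}0.png",s["image"][:,:,::-1])
    np.savez(f"{n}0.npz",**s); print(n,s["intrinsics"],s["world_from_camera"])
E
```

```text
pics
{'time': 0.0, 'joint_positions': array([ 1.00988026e+00,  8.79349996e-02,  1.37222597e+00, -1.54609178e-05,
        1.68360107e+00, -1.03079290e-01]), 'qvel': array([-0.00025173, -0.00048483,  0.00055375, -0.00016405, -0.00057011,
       -0.00111504]), 'joint_torque': array([-8.75094975e-04, -3.40189755e+01, -3.02424860e+01,  7.16249761e-02,
        3.31695902e-02, -1.41153350e-04]), 'tool_pos': array([0.24281279, 0.49289365, 0.20432946]), 'ee_rot': array([-1.66679245,  1.56862688, -2.12463094]), 'wrist_force': array([ 0.05442393,  0.33066461, -0.23070568]), 'wrist_torque': array([ 0.01090257,  0.04187783, -0.01109958]), 'width': 0.09408832554528115}
side [[439.30312496   0.         253.89233269]
 [  0.         439.30312496 195.20954033]
 [  0.           0.           1.        ]] [[-0.938812   -0.21683796  0.26760667  0.26326054]
 [-0.34427414  0.56739509 -0.74802281  0.74520983]
 [ 0.01036103 -0.79438285 -0.60732902  0.87587822]
 [ 0.          0.          0.          1.        ]]
top [[444.89955816   0.         258.48514267]
 [  0.         444.89955816 194.70837905]
 [  0.           0.           1.        ]] [[-0.01502053 -0.99637524  0.08373031  0.46835771]
 [-0.99980568  0.01603573  0.01146536 -0.15580071]
 [-0.01276648 -0.08354183 -0.99642249  1.4604313 ]
 [ 0.          0.          0.          1.        ]]
```

View pics/side0.png

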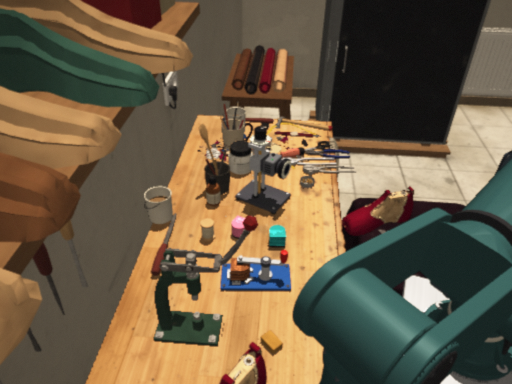

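View pics/top0.png

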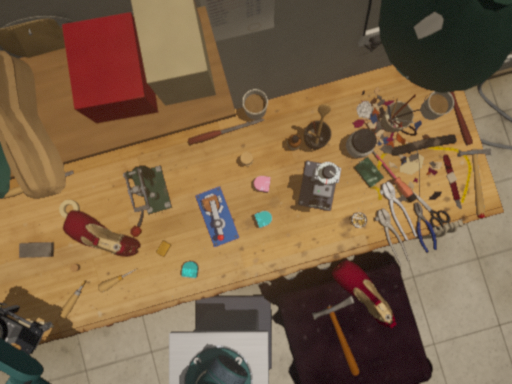

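Run:
```python
import cv2
t=cv2.imread("pics/top0.png");s=cv2.imread("pics/side0.png")
cv2.imwrite("pics/c1.png",cv2.resize(t[140:260,180:360],None,fx=4.4,fy=4.4,interpolation=cv2.INTER_CUBIC))
cv2.imwrite("pics/c2.png",cv2.resize(s[110:300,190:330],None,fx=4,fy=4,interpolation=cv2.INTER_CUBIC)[:600])
cv2.imwrite("pics/c3.png",cv2.resize(s[210:310,190:330],None,fx=5.5,fy=5.5,interpolation=cv2.INTER_CUBIC))
```

```text
(no output)
```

View pics/c1.png

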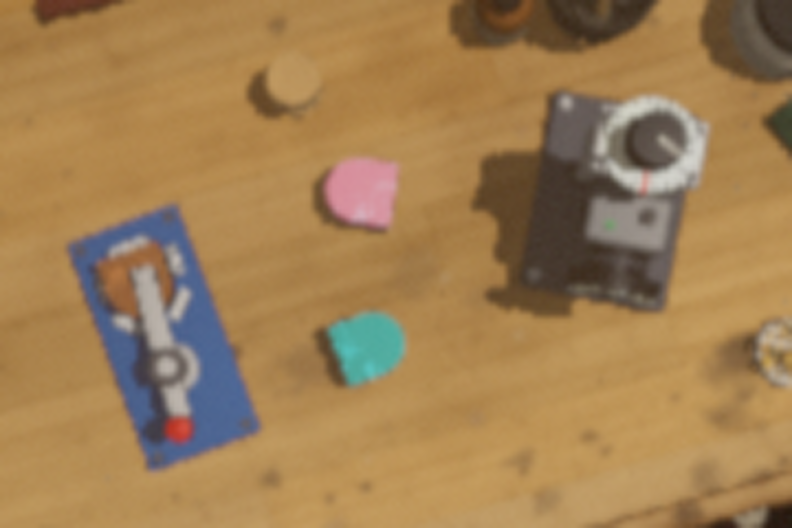

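View pics/c2.png

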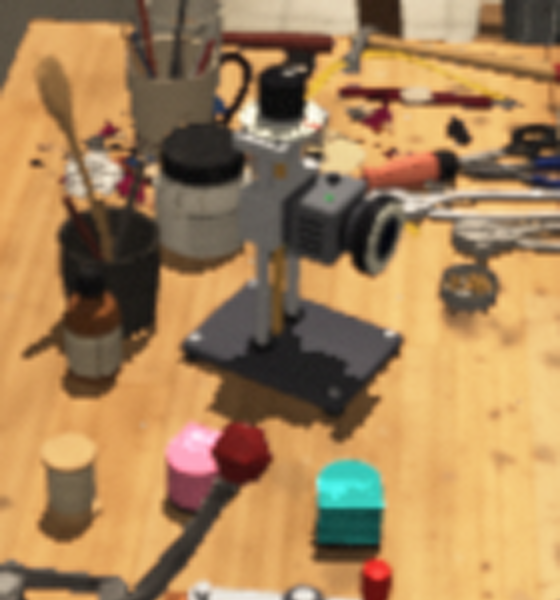

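View pics/c3.png

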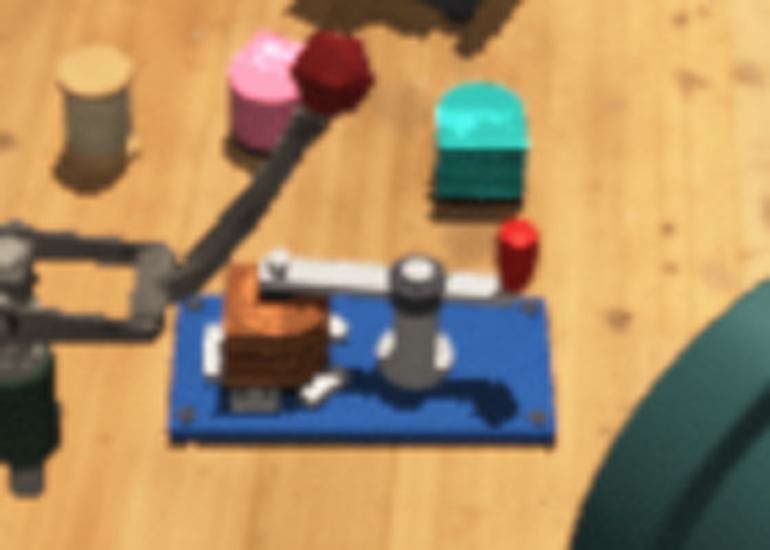

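```bash
cat > h.py <<'E'
import numpy as np,cv2
def load(f):
    d=np.load(f); return d["image"],d["intrinsics"],d["world_from_camera"]
def ray(K,T,u):
    d=np.linalg.inv(K)@np.array([u[0],u[1],1.]); d=T[:3,:3]@d; return T[:3,3],d/np.linalg.norm(d)
def plane(K,T,u,z):
    o,d=ray(K,T,u); return o+d*(z-o[2])/d[2]
def tri(a,b):
    (o1,d1),(o2,d2)=a,b
    A=np.stack([d1,-d2],1); t=np.linalg.lstsq(A,o2-o1,rcond=None)[0]
    p,q=o1+t[0]*d1,o2+t[1]*d2; return (p+q)/2,np.linalg.norm(p-q)
def proj(K,T,P):
    c=np.linalg.inv(T)@np.append(P,1); v=K@c[:3]; return v[:2]/v[2]
def blobs(m,minA=15):
    n,l,s,c=cv2.connectedComponentsWithStats(m.astype(np.uint8)); return [(s[i][:5].tolist(),c[i].round(1).tolist()) for i in range(1,n) if s[i][4]>=minA],l
E
python3 - <<'E'
from h import *
D={n:load(n+"0.npz") for n in("top","side")}
for n,(im,K,T) in D.items():
    hsv=cv2.cvtColor(im,cv2.COLOR_RGB2HSV);H,S,V=[hsv[...,i].astype(int) for i in range(3)]
    b=(H>100)&(H<125)&(S>120)&(V>60); print(n,"blue",blobs(b,60)[0])
    r=((H<5)|(H>175))&(S>190)&(V>130); print(n,"red",blobs(r,5)[0])
    br,l=blobs(b,300)
    bl,l=blobs(b,60); i=max(range(len(bl)),key=lambda i:bl[i][0][4])
    x,y,w,h,_=bl[i][0]; mm=np.zeros_like(b);mm[y:y+h,x:x+w]=b[y:y+h,x:x+w]
    cs=cv2.findContours(mm.astype(np.uint8),0,1)[0]; c=max(cs,key=len)[:,0]
    c=cv2.convexHull(c)[:,0]
    P=np.array([plane(K,T,p,.010)[:2] for p in c],np.float32)*1000
    print(n,cv2.minAreaRect(P));
E
```

```text
top blue [([225, 216, 10, 19, 63], [229.1, 226.2])]
top red [([118, 15, 8, 5, 16], [121.4, 17.3]), ([113, 17, 4, 4, 7], [114.9, 18.4]), ([64, 18, 63, 88, 2067], [93.3, 59.3]), ([126, 21, 3, 3, 5], [126.6, 22.2]), ([126, 26, 4, 5, 8], [127.1, 28.1]), ([110, 28, 5, 6, 12], [111.5, 30.3]), ([121, 33, 4, 2, 5], [122.4, 33.6]), ([125, 40, 5, 7, 12], [127.1, 42.6]), ([122, 45, 4, 4, 6], [123.7, 46.5]), ([121, 50, 4, 2, 6], [122.2, 50.5]), ([128, 62, 4, 3, 5], [129.6, 63.4]), ([120, 67, 8, 6, 15], [123.9, 69.1]), ([127, 76, 4, 4, 6], [128.7, 77.8]), ([119, 80, 10, 4, 12], [123.1, 81.1]), ([114, 82, 4, 3, 8], [115.5, 82.6]), ([121, 85, 4, 4, 9], [123.0, 86.6]), ([131, 86, 4, 3, 6], [132.5, 87.0]), ([129, 91, 6, 5, 10], [131.0, 92.9]), ([126, 92, 3, 6, 7], [126.6, 94.3]), ([101, 96, 2, 5, 7], [101.3, 98.4]), ([116, 98, 7, 3, 9], [118.6, 99.0]), ([81, 102, 3, 5, 8], [81.9, 104.1]), ([77, 105, 3, 3, 5], [78.2, 105.6]), ([218, 236, 3, 3, 6], [219.2, 237.0])]
top ((492.85601806640625, -43.23370361328125), (29.291378021240234, 58.56583786010742), 89.49994659423828)
side blue [([221, 264, 69, 26, 862], [260.3, 280.2]), ([250, 264, 12, 15, 114], [255.2, 270.0])]
side red [([250, 217, 5, 3, 9], [252.4, 218.1]), ([281, 250, 6, 6, 25], [283.6, 252.1]), ([251, 343, 8, 6, 9], [254.7, 345.2]), ([225, 375, 5, 4, 5], [227.0, 376.2])]
side ((521.2922973632812, 4.570289611816406), (177.39353942871094, 86.59983825683594), 20.64651107788086)
```

Run:
```python
from h import *
D={n:load(n+"0.npz") for n in("top","side")}
im,K,T=D["top"];hsv=cv2.cvtColor(im,cv2.COLOR_RGB2HSV);H,S,V=[hsv[...,i].astype(int) for i in range(3)]
b=(H>100)&(H<130)&(S>70)&(V>50); b[:,:190]=0;b[:,250:]=0;b[:180]=0;b[255:]=0
c=np.argwhere(b)[:,::-1].astype(np.int32);c=cv2.convexHull(c)[:,0]
P=np.array([plane(K,T,p,.010)[:2] for p in c],np.float32)*1000
R=cv2.minAreaRect(P);print(R);print(cv2.boxPoints(R))
# red
win={"top":(212,230,226,246),"side":(276,292,245,268)}
pt={}
for n in D:
    im,K,T=D[n];hsv=cv2.cvtColor(im,cv2.COLOR_RGB2HSV);H,S,V=[hsv[...,i].astype(int) for i in range(3)]
    x0,x1,y0,y1=win[n];r=((H<8)|(H>172))&(S>150)&(V>70);m=np.zeros_like(r);m[y0:y1,x0:x1]=r[y0:y1,x0:x1]
    print(n,blobs(m,3)[0])
im=D["top"][0]; s=D["side"][0]
f=lambda a,k:cv2.resize(a[:,:,::-1],None,fx=k,fy=k,interpolation=cv2.INTER_NEAREST)
cv2.imwrite("pics/d1.png",np.hstack([f(im[182:250,192:242],8)[:544],f(im[155:213,295:345],8)[:544].copy() if 0 else cv2.copyMakeBorder(f(im[155:213,298:344],8),0,80,0,0,0)]))
cv2.imwrite("pics/d2.png",f(s[118:218,232:300],6))
```

```text
((521.99169921875, -2.2680587768554688), (175.08596801757812, 83.68563079833984), 20.022790908813477)
[[425.4134      7.0714474]
 [454.06683   -71.55593  ]
 [618.57      -11.607565 ]
 [589.91656    67.01981  ]]
top [([218, 235, 5, 5, 21], [220.0, 237.0])]
side [([281, 249, 7, 14, 77], [283.6, 255.4])]
```

View pics/d1.png

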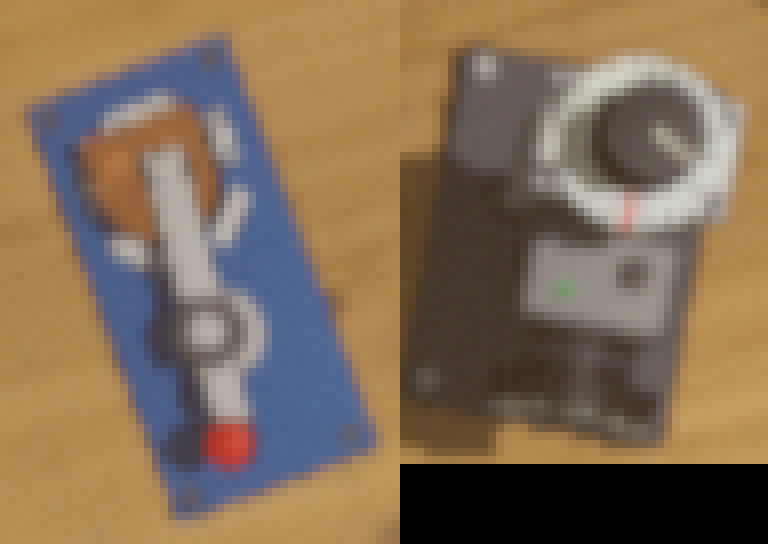

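View pics/d2.png

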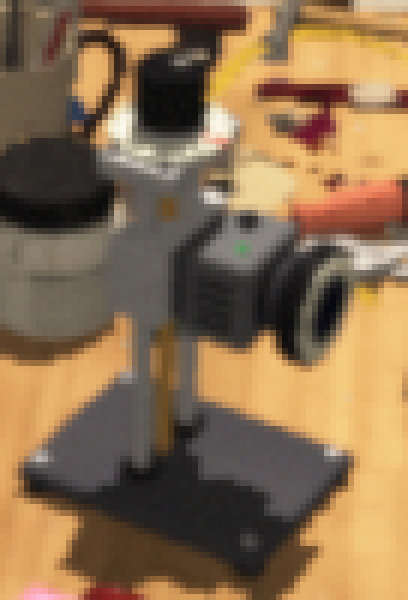

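Run:
```python
from h import *
D={n:load(n+"0.npz") for n in("top","side")}
R=lambda n,u:ray(D[n][1],D[n][2],u)
for nm,a,b in[("handletop",(220,236.8),(283.6,251)),("hub",(217.6,223.2),(265.8,259.1)),("knobtop",(329,171.9),(260.7,128))]:
    print(nm,tri(R("top",a),R("side",b)))
P=lambda u,z:plane(D["top"][1],D["top"][2],u,z)
print("breast corners",P((201.8,200.1),.052),P((215.8,195.1),.052))
jc=np.array([.522,-.0018]);
for yaw in (20,20.6):
    a=np.radians(yaw);print(jc+np.array([np.cos(a),np.sin(a)])*.045)
for z in (.2,.22,.24,.26): print(z,P((329,171.9),z),P((326.6,181.5),z))
# base of camera stand
```

```text
handletop (array([ 0.45626986, -0.02089289,  0.10081574]), np.float64(0.0008845740210165194))
hub (array([ 0.49852618, -0.01032036,  0.06700957]), np.float64(0.0010401238859373933))
knobtop (array([ 0.63035705, -0.33531801,  0.25137895]), np.float64(0.0019495107924231727))
breast corners [0.57241116 0.04086042 0.052     ] [ 0.58764464 -0.00381059  0.052     ]
[0.56428617 0.01359091]
[0.56412268 0.01403287]
0.2 [ 0.63625683 -0.34321418  0.2       ] [ 0.60885655 -0.33562393  0.2       ]
0.22 [ 0.63359268 -0.34024038  0.22      ] [ 0.60662718 -0.33277057  0.22      ]
0.24 [ 0.63092853 -0.33726659  0.24      ] [ 0.6043978  -0.32991721  0.24      ]
0.26 [ 0.62826437 -0.33429279  0.26      ] [ 0.60216842 -0.32706385  0.26      ]
```

Run:
```python
from h import *
from bench import robot
from scipy.spatial.transform import Rotation as Ro
D={n:load(n+"0.npz") for n in("top","side")}
R=lambda n,u:ray(D[n][1],D[n][2],u)
print("ball",tri(R("top",(137,231)),R("side",(250.5,223))))
o,d=R("side",(285.3,168.8)); print("lens x=.536",o+d*(.536-o[0])/d[0], o+d*(-.323-o[1])/d[1])
print(Ro.from_euler("xyz",robot.get_obs()["ee_rot"]).as_matrix().round(3))
```

```text
ball (array([0.47621749, 0.16513457, 0.33825146]), np.float64(0.0010477736953356125))
lens x=.536 [ 0.536      -0.28527411  0.16206308] [ 0.54598496 -0.323       0.1359304 ]
[[-0.001  0.442  0.897]
 [-0.002  0.897 -0.442]
 [-1.    -0.002 -0.   ]]
```

send_rows([
  [1,-0.01,-0.031,0.022,0],
  [1,-0.02,-0.062,0.045,0],
  [1,-0.03,-0.093,0.067,0],
  [1,-0.04,-0.124,0.089,0],
  [1,-0.05,-0.155,0.111,0],
])

```text
time: 0.52
tool_pos: [0.2738, 0.3035, 0.2553]
ee_rot: [-1.748, 1.57, -2.205]
wrist_force: [1.0, 0.6, -0.1]
width: 0.0943
```

send_rows([
  [1,-0.01,-0.032,0.023,0],
  [1,-0.02,-0.064,0.046,0],
  [1,-0.03,-0.096,0.069,0],
  [1,-0.04,-0.128,0.092,0],
  [1,-0.046,-0.16,0.115,0],
])

```text
time: 0.93
tool_pos: [0.3063, 0.1093, 0.3023]
ee_rot: [0.623, 1.569, 0.166]
wrist_force: [1.5, -0.9, 0.3]
width: 0.0938
```

send_rows([
  [1,0,-0.018,0.035,0],
  [1,0,-0.036,0.07,0],
  [1,0,-0.054,0.105,0],
  [1,0,-0.072,0.14,0],
  [1,0,-0.09,0.175,0],
])

```text
time: 1.35
tool_pos: [0.4243, -0.0492, 0.3011]
ee_rot: [2.111, 1.57, 1.652]
wrist_force: [1.0, 1.1, 0.6]
width: 0.0939
```

send_rows([
  [1,0,-0.018,0.035,0],
  [1,0,-0.036,0.07,0],
  [1,0,-0.054,0.105,0],
  [1,0,-0.072,0.14,0],
  [1,0,-0.09,0.175,0],
])

```text
time: 1.77
tool_pos: [0.5417, -0.207, 0.3006]
ee_rot: [2.942, 1.569, 2.484]
wrist_force: [1.1, 0.1, 1.5]
width: 0.0939
```

```bash
cat >> h.py <<'E'
from scipy.spatial.transform import Rotation as Ro
def state():
    from bench import robot
    o=robot.get_obs();M=Ro.from_euler("xyz",o["ee_rot"]).as_matrix()
    print("t",round(o["time"],2),"tcp",o["tool_pos"].round(4),"jaw yaw deg",np.degrees(np.arctan2(M[1,1],M[0,1])).round(2),"tilt",M[2,0].round(4),"j6",o["joint_positions"].round(2),"F",o["wrist_force"].round(1),"w",o["width"].round(4));return o,M
def to(p):
    o,M=state();print("inc",(M.T@(np.array(p)-o["tool_pos"])).round(4))
E
python3 -c "
from h import *
to([.6305,-.3355,.30])"
```

```text
Traceback (most recent call last):
  File "h.py", line 22, in to
    o,M=state();print("inc",(M.T@(np.array(p)-o["tool_pos"])).round(4))
        ~~~~~^^
  File "h.py", line 20, in state
    print("t",round(o["time"],2),"tcp",o["tool_pos"].round(4),"jaw yaw deg",np.degrees(np.arctan2(M[1,1],M[0,1])).round(2),"tilt",M[2,0].round(4),"j6",o["joint_positions"].round(2),"F",o["wrist_force"].round(1),"w",o["width"].round(4));return o,M
                                                                                                                                                                                                                       ^^^^^^^^^^^^^^^^
AttributeError: 'float' object has no attribute 'round'
```

```bash
sed -i 's/o\["width"\].round(4)/round(o["width"],4)/' h.py
python3 -c "
from h import *
to([.6305,-.3355,.30])"
```

```text
t 1.77 tcp [ 0.5417 -0.207   0.3006] jaw yaw deg 63.74 tilt -1.0 j6 [-0.46  0.16  1.11  0.    1.88 -1.58] F [1.1 0.1 1.5] w 0.0939
inc [ 0.0004 -0.076   0.1365]
```

send_rows([
  [1,0,-0.018,0.034,0],
  [1,0,-0.036,0.068,0],
  [1,0,-0.054,0.102,0],
  [1,0,-0.072,0.13,0],
  [1,0,-0.072,0.13,0],
])

```text
time: 2.18
tool_pos: [0.6274, -0.3328, 0.2934]
ee_rot: [-3.074, 1.563, 2.747]
wrist_force: [0.2, -0.5, -1.8]
width: 0.0943
```

```bash
python3 -c "
from h import *
from bench import robot
for n in('top','side'):
    s=robot.snapshot(n); np.savez(f'{n}1.npz',**s); im=s['image'][:,:,::-1]
    y,x=(120,280) if n=='top' else (80,210)
    cv2.imwrite(f'pics/{n}1.png',cv2.resize(im[y:y+100,x:x+110],None,fx=6,fy=6,interpolation=2))
to([.6305,-.3355,.30])"
```

```text
t 2.28 tcp [ 0.6259 -0.3283  0.2975] jaw yaw deg 63.69 tilt -1.0 j6 [-0.56  0.48  0.7   0.    1.97 -1.67] F [0.7 0.5 0.1] w 0.0941
inc [-0.0025 -0.0044  0.0073]
```

View pics/top1.png

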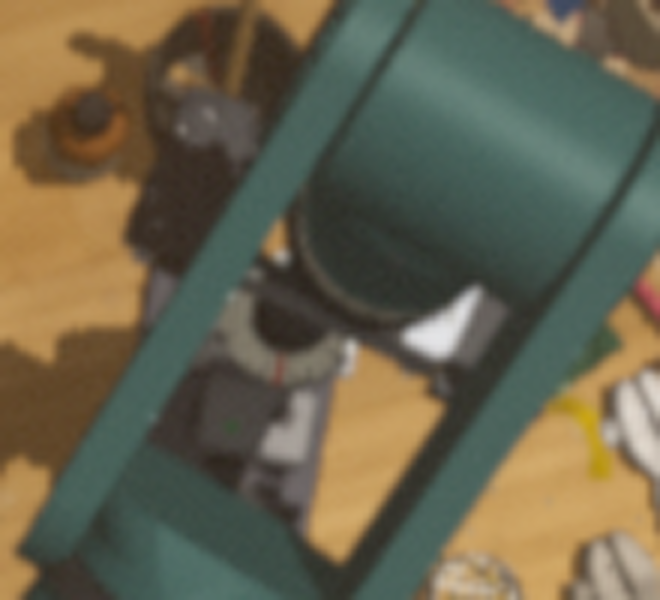

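View pics/side1.png

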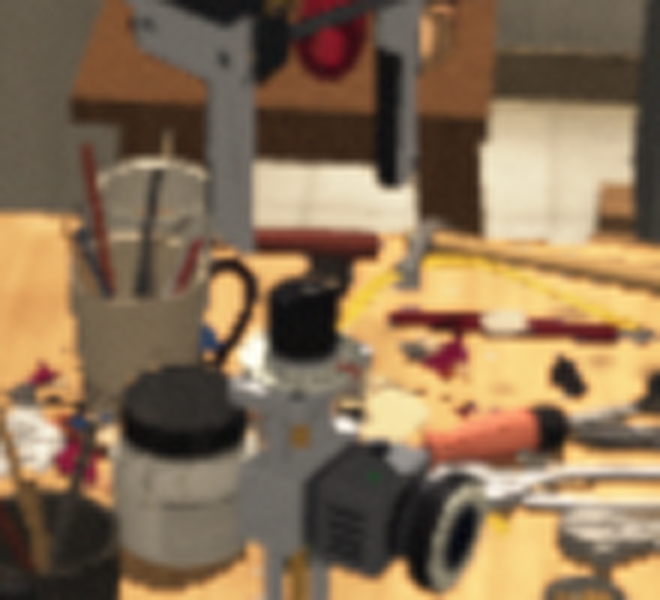

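send_rows([
  [1,0,-0.004,0.0065,0],
  [1,0.025,-0.004,0.0065,0],
  [1,0.05,-0.004,0.0065,0],
  [1,0.072,-0.004,0.0065,0],
  [1,0.072,-0.004,0.0065,0],
])

```text
time: 2.7
tool_pos: [0.6275, -0.3308, 0.2246]
ee_rot: [2.986, 1.561, 2.53]
wrist_force: [0.1, 0.6, -0.6]
width: 0.0939
```

```bash
python3 -c "
from h import *
from bench import robot
for n in('side',):
    s=robot.snapshot(n); np.savez(f'{n}2.npz',**s); im=s['image'][:,:,::-1]
    y,x=(120,280) if n=='top' else (80,210)
    cv2.imwrite(f'pics/{n}2.png',cv2.resize(im[y:y+100,x:x+110],None,fx=6,fy=6,interpolation=2))
to([.6305,-.3355,.226])"
```

```text
t 2.75 tcp [ 0.6282 -0.3314  0.2274] jaw yaw deg 63.84 tilt -1.0 j6 [-0.57  0.46  0.86  0.    1.82 -1.68] F [ 0.1 -0.9 -0.2] w 0.094
inc [ 0.0014 -0.0027  0.0038]
```

View pics/side2.png

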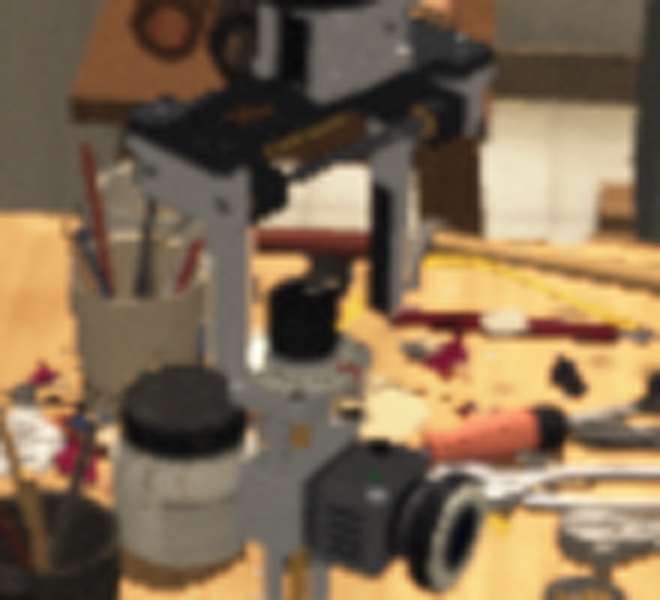

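send_rows([
  [1,0.001,-0.002,0.0035,0],
  [-1,0.001,-0.002,0.0035,0],
  [-1,0.001,-0.002,0.0035,0],
  [-1,0.001,-0.002,0.0035,0],
  [-1,0.001,-0.002,0.0035,0],
])

```text
time: 3.17
tool_pos: [0.6325, -0.3373, 0.23]
ee_rot: [-0.066, 1.568, -0.524]
wrist_force: [-0.8, -1.1, -0.7]
width: 0.0708
```

send_rows([
  [-1,0,0,0,0],
  [-1,0,0,0,0],
  [-1,0,0,0,0],
  [-1,0,0,0,0],
])

```text
time: 3.5
tool_pos: [0.6321, -0.3371, 0.2283]
ee_rot: [2.741, 1.571, 2.284]
wrist_force: [-0.4, -0.3, -1.2]
width: 0.0441
```

```bash
python3 -c "
from h import *
to([.6305,-.3355,.226])"
```

```text
t 3.5 tcp [ 0.6321 -0.3371  0.2283] jaw yaw deg 63.77 tilt -1.0 j6 [-0.57  0.47  0.84  0.    1.82 -1.68] F [-0.4 -0.3 -1.2] w 0.0441
inc [ 0.0023  0.0007 -0.0021]
```

send_rows([
  [-1,0,0,0,0],
  [-1,0,0,0,0],
  [-1,0,0,0,0],
  [-1,0,0,0,0],
])

```text
time: 3.83
tool_pos: [0.6329, -0.3354, 0.2283]
ee_rot: [1.648, 1.568, 1.193]
wrist_force: [3.0, 4.6, -0.3]
width: 0.0358
```

```bash
python3 -c "
from h import *
from bench import robot
for n in('top','side',):
    s=robot.snapshot(n); np.savez(f'{n}3.npz',**s); im=s['image'][:,:,::-1]
    y,x=(120,280) if n=='top' else (80,210)
    cv2.imwrite(f'pics/{n}3.png',cv2.resize(im[y:y+100,x:x+110],None,fx=6,fy=6,interpolation=2))
to([.6305,-.3355,.226])"
```

```text
t 3.93 tcp [ 0.633  -0.3354  0.2283] jaw yaw deg 63.88 tilt -1.0 j6 [-0.57  0.47  0.84  0.    1.82 -1.68] F [3.  5.8 0. ] w 0.0355
inc [ 0.0023 -0.0011 -0.0022]
```

View pics/side3.png

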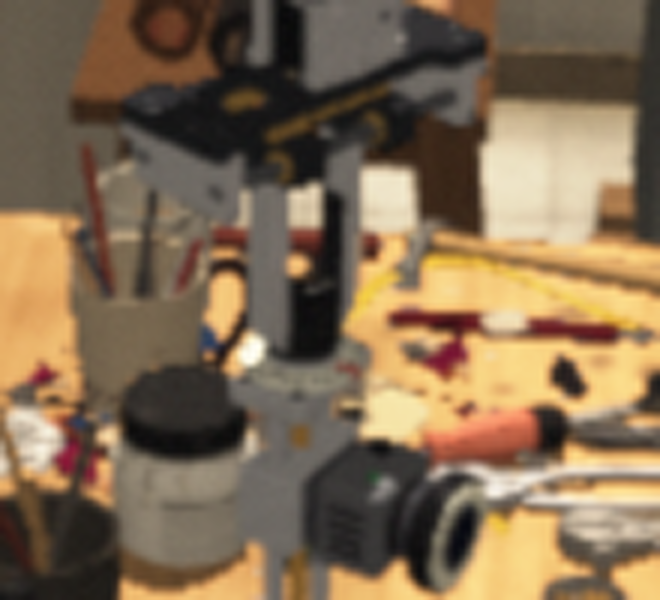

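View pics/top3.png

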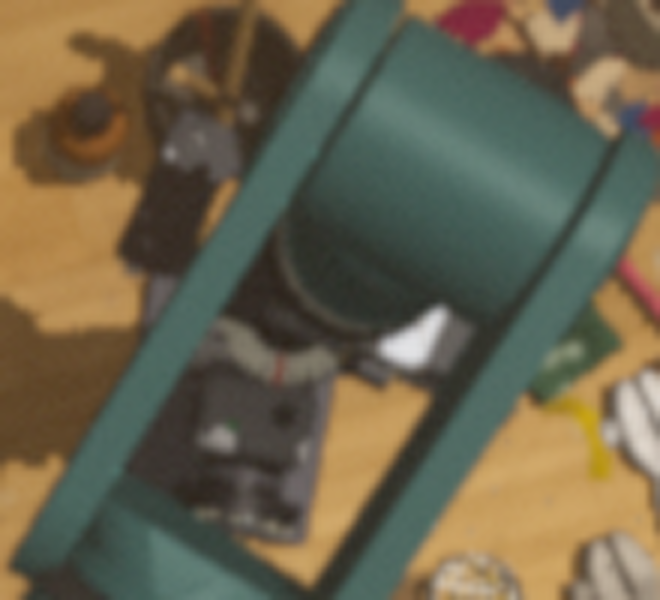

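```bash
python3 -c "
from h import *
im,K,T=load('top0.npz');g=cv2.cvtColor(im,cv2.COLOR_RGB2GRAY)
print(g[162:184,318:342])
r=im[176:188,320:334].astype(int);print((r[...,0]-r[...,1]))
for c in ([.633,-.3355],[.6305,-.3355]): print(proj(K,T,np.array(c+[.2514])),proj(K,T,np.array(c+[.217])))
"
```

```text
[[115 122 122 133 142 152 165 182 187 178 185 179 172 164 150 150 146 145
  145 145 147 145 143 143]
 [119 123 127 145 170 185 186 199 202 194 195 186 189 183 170 173 158 148
  146 145 143 142 142 141]
 [140 149 166 184 197 205 204 206 200 192 178 162 172 169 174 186 175 162
  148 143 142 141 142 143]
 [128 150 180 199 206 202 200 192 169 150 132 117 127 125 143 172 180 184
  161 140 139 142 142 142]
 [131 166 183 195 194 172 156 145 115  94  89  86  90  90 104 132 164 187
  173 148 135 141 144 143]
 [154 183 189 188 164 121  94  89  82  78  79  79  81  82  87 100 128 166
  179 175 150 148 151 144]
 [164 170 164 154 123  83  66  74  78  80  81  82  83  84  85  88 103 146
  186 192 163 163 169 149]
 [170 148 127 118  90  66  69  76  78  78  81  85  87  88  86  87  93 127
  179 194 167 156 166 147]
 [149 121 111 103  73  60  73  78  80  83  84  97 115 101  91  90  94 119
  170 194 181 166 160 144]
 [136 109 108  99  65  59  76  80  82  83  86 118 154 138 112  97  94 115
  159 188 192 188 161 140]
 [137 109 110  96  63  59  77  81  81  85  88 109 147 154 142 117 100 116
  161 191 203 19
[... 1075 characters left out ...]
134 133 115 101 112
  127 137 138 140 140 142]]
[[ 7  9 10 10 14 14 14 12 12 10 11 11 10  5]
 [ 4  7  8  9  9 12 14 13 11 10 10  8  4  2]
 [ 1  3  5  4  4  9 23 21 12  6  3  2  1  1]
 [ 2  2  2  2  2  8 34 28  8  2  1  2  0  1]
 [ 3  2  1  2  2 11 41 28  7  0  1  1  1  0]
 [ 5  4  2  2  3 15 48 26  7  1  1  1  1  2]
 [10  5  4  4  7 24 51 20  5  2  1  2  3  4]
 [11 10  9  7 11 34 49 15  5  3  3  5  4  7]
 [11 12 12 11 11 23 27 12  7  7  8  8  9 10]
 [10  9 10  9  9 11 10  9  8  9  8  9  8 10]
 [ 9 10  9  9 10  9  9  9  8  8  8  9  8 10]
 [ 8  7  8  9 10  9  9  9  9  8  8  8  8  8]]
[328.93665229 170.59780298] [327.16207634 172.28085451]
[328.96251425 171.50484989] [327.18693236 173.16332043]
```

send_rows([
  [-1,0,0,0,0.1],
  [-1,0,0,0,0.2],
  [-1,0,0,0,0.3],
  [-1,0,0,0,0.4],
  [-1,0,0,0,0.5],
])

```text
time: 4.35
tool_pos: [0.6328, -0.3356, 0.2283]
ee_rot: [2.232, 1.569, 1.272]
wrist_force: [2.3, 4.6, -0.2]
width: 0.0353
```

```bash
python3 -c "
from h import *
to([.6305,-.3355,.226])"
```

```text
t 4.35 tcp [ 0.6328 -0.3356  0.2283] jaw yaw deg 34.96 tilt -1.0 j6 [-0.57  0.47  0.85  0.    1.82 -1.18] F [ 2.3  4.6 -0.2] w 0.0353
inc [ 0.0023 -0.0018 -0.0014]
```

send_rows([
  [-1,0,0,0,0.1],
  [-1,0,0,0,0.2],
  [-1,0,0,0,0.3],
  [-1,0,0,0,0.4],
  [-1,0,0,0,0.5],
])

```text
time: 4.77
tool_pos: [0.6326, -0.3357, 0.2283]
ee_rot: [2.9, 1.569, 1.439]
wrist_force: [1.0, 4.0, -0.0]
width: 0.0356
```

```bash
python3 -c "
from h import *
from bench import robot
for n in('top','side',):
    s=robot.snapshot(n); np.savez(f'{n}4.npz',**s); im=s['image'][:,:,::-1]
    y,x=(120,280) if n=='top' else (80,210)
    cv2.imwrite(f'pics/{n}4.png',cv2.resize(im[y:y+100,x:x+110],None,fx=6,fy=6,interpolation=2))
to([.6305,-.3355,.226])"
```

```text
t 4.87 tcp [ 0.6326 -0.3358  0.2283] jaw yaw deg 6.57 tilt -1.0 j6 [-0.57  0.47  0.85  0.    1.82 -0.68] F [ 1.8  4.6 -0.5] w 0.035
inc [ 0.0023 -0.002  -0.0005]
```

View pics/side4.png

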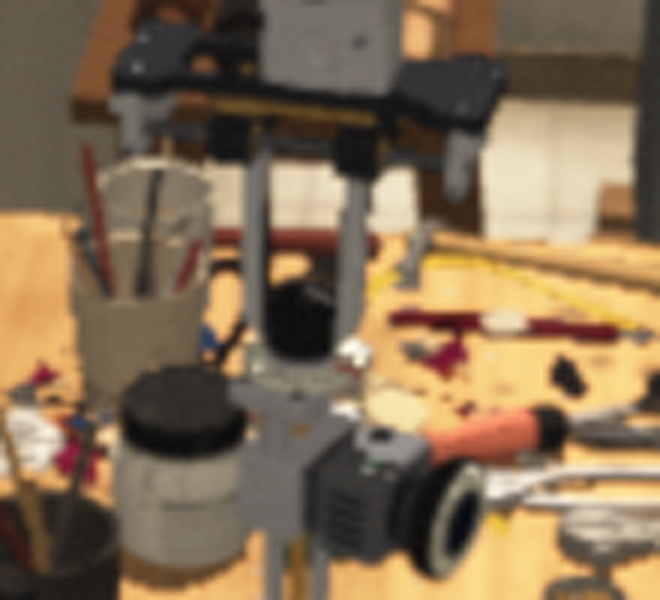

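View pics/top4.png

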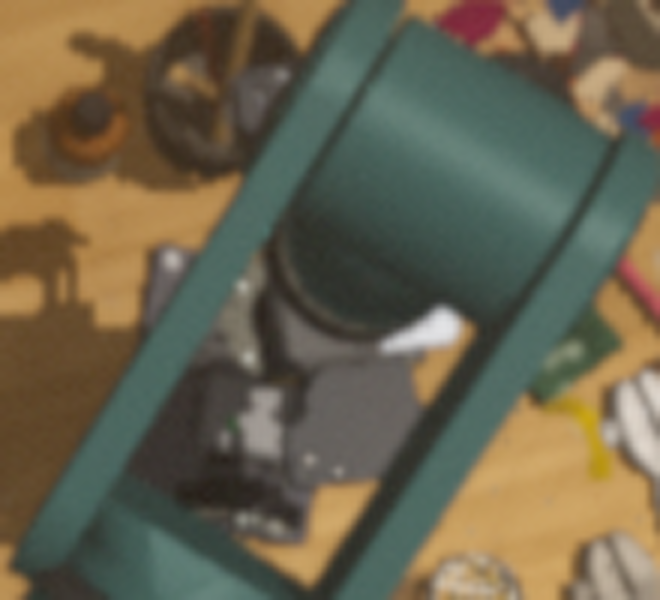

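send_rows([
  [0.2,0,0,0,0],
  [0.2,0,0,0,0],
  [0.2,0,0,0,0],
  [0.2,0,0,0,0],
  [0.2,0,0,0,0],
])

```text
time: 5.28
tool_pos: [0.6318, -0.3378, 0.2285]
ee_rot: [-0.338, 1.57, -1.796]
wrist_force: [0.0, -0.4, -0.2]
width: 0.0562
```

send_rows([
  [0.5,0,0,0,0],
  [0.5,-0.03,0,0,0],
  [0.5,-0.06,0,0,0],
  [0.5,-0.09,0,0,0],
  [0.5,-0.12,0,0,0],
])

```text
time: 5.7
tool_pos: [0.6316, -0.337, 0.3499]
ee_rot: [-1.084, 1.571, -2.542]
wrist_force: [1.0, 0.1, 0.0]
width: 0.0702
```

```bash
python3 -c "
from h import *
to([.46,-.0,.34])"
```

```text
t 5.7 tcp [ 0.6316 -0.337   0.3499] jaw yaw deg 6.47 tilt -1.0 j6 [-0.57  0.54  0.51 -0.    2.09 -0.68] F [1.  0.1 0. ] w 0.0702
inc [ 0.0099 -0.1326 -0.3542]
```

send_rows([
  [0.5,0,-0.014,-0.037,0],
  [0.5,0,-0.028,-0.074,0],
  [0.5,0,-0.042,-0.111,0],
  [0.5,0,-0.056,-0.148,0],
  [0.5,0,-0.07,-0.185,0],
])

```text
time: 6.12
tool_pos: [0.5407, -0.16, 0.3484]
ee_rot: [0.905, 1.57, -0.553]
wrist_force: [0.6, 0.5, 0.5]
width: 0.0706
```

```bash
python3 -c "
from h import *
from bench import robot
for n in('top','side',):
    s=robot.snapshot(n); np.savez(f'{n}5.npz',**s); im=s['image'][:,:,::-1]
    y,x=(150,300) if n=='top' else (110,230)
    cv2.imwrite(f'pics/{n}5.png',cv2.resize(im[y:y+60,x:x+70],None,fx=10,fy=10,interpolation=0 if n=='top' else 2))
to([.46,-.0,.34])
print(cv2.cvtColor(load('top5.npz')[0],cv2.COLOR_RGB2GRAY)[160:182,318:342])"
```

```text
t 6.22 tcp [ 0.5393 -0.1567  0.3503] jaw yaw deg 6.78 tilt -1.0 j6 [-0.38  0.13  1.04  0.    1.97 -0.5 ] F [0.2 0.  0.3] w 0.0704
inc [ 0.0103 -0.0603 -0.1649]
[[150 150 149 151 150 149 148 149 148 149 149 152 153 154 155 155 157 157
  156 155 154 155 154 153]
 [142 146 145 146 148 148 154 163 164 161 168 166 161 158 154 155 154 156
  157 155 155 155 155 154]
 [124 132 133 143 155 164 177 194 199 189 199 192 184 176 160 160 157 156
  157 157 157 155 155 155]
 [129 133 137 157 183 197 198 211 213 202 204 199 203 199 184 185 169 159
  157 157 156 155 153 152]
 [150 161 178 196 209 216 215 215 210 191 179 177 189 193 190 197 186 174
  159 155 154 153 151 153]
 [139 161 191 211 218 215 209 196 177 149 131 130 144 151 159 177 191 198
  171 152 152 152 155 154]
 [142 178 191 201 205 184 164 146 123 102  92  95 100 105 115 142 183 202
  185 160 146 151 154 154]
 [165 195 194 173 162 132 102  94  90  86  85  87  89  92  96 113 151 183
  190 186 163 159 163 155]
 [175 182 169 141 118  87  76  82  86  88  90  89  92  90  93  99 123 165
  199 205 175 175 181 160]
 [187 163 136 120  93  70  77  
[... 582 characters left out ...]
23 121 113  82  60  60  71  86  95 138 175 138 103 101 112 144 182
  206 214 215 195 159 144]
 [163 153 131 118 103  79  65  59  71  87 130 163 129  97 101 138 183 210
  220 220 213 186 156 146]
 [178 189 162 133 118 102  81  72  63  74 110 137 110 108 147 183 206 216
  219 215 210 178 153 150]
 [165 199 197 170 156 147 127 127 107 109 128 133 140 165 197 210 208 205
  210 202 200 172 153 151]
 [128 177 203 204 204 196 177 183 164 168 184 187 199 207 218 218 213 200
  184 172 178 160 149 151]
 [ 86 130 176 199 214 211 201 206 185 195 210 214 218 218 220 216 214 203
  165 153 170 157 149 150]
 [ 66  85 123 164 196 202 204 208 188 201 210 217 217 208 214 207 194 187
  153 164 169 155 148 150]]
```

View pics/side5.png

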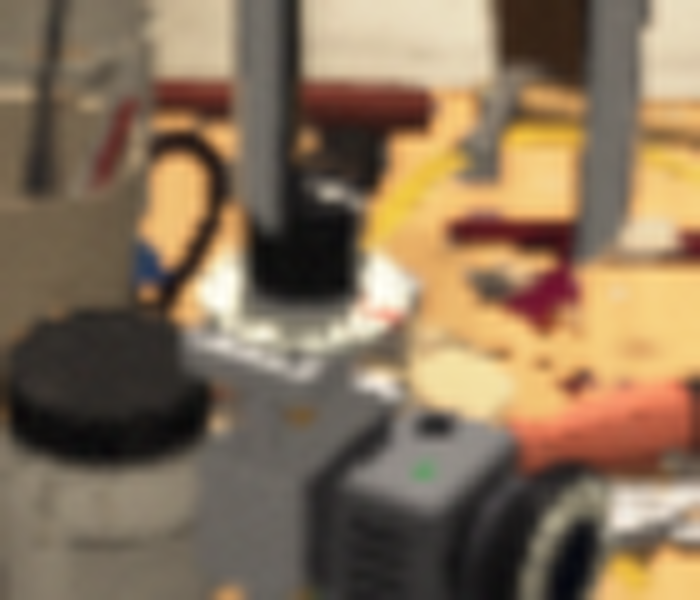

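View pics/top5.png

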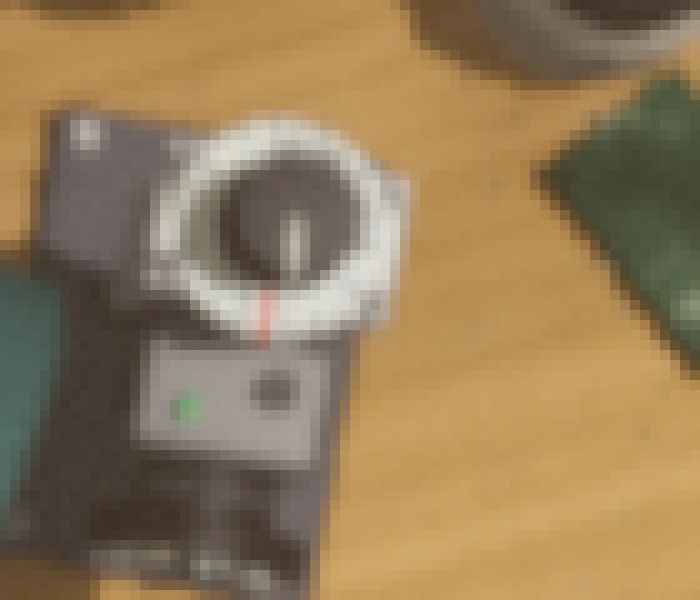

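```bash
python3 -c "
from h import *
im,K,T=load('top5.npz')
g=cv2.cvtColor(im,cv2.COLOR_RGB2GRAY).astype(float)
def line(w,x0,y0,z):
    pts=[]
    for i,r in enumerate(w):
        r=np.clip(r-np.median(r)-8,0,None)
        if r.sum()>15: pts.append(plane(K,T,(x0+(r*np.arange(len(r))).sum()/r.sum(),y0+i),z)[:2])
    p=np.array(pts);v=cv2.fitLine(p.astype(np.float32)*1000,2,0,.01,.01).ravel()[:2]
    v=v*np.sign(-v[0]);return np.degrees(np.arctan2(v[1],v[0]))%360,p[0].round(4),p[-1].round(4)
print(line(g[171:177,326:333],326,171,.2514))
r=im.astype(float);r=r[...,0]-r[...,1]
print(line(r[179:184,321:332],321,179,.217))
im,K,T=load('top0.npz');r=im.astype(float);r=r[...,0]-r[...,1]
print(line(r[179:184,321:332],321,179,.217))
g=cv2.cvtColor(im,cv2.COLOR_RGB2GRAY).astype(float)
print(line(g[170:174,326:334],326,170,.2514))
# stand base corners and head corners, from d1
"
```

```text
(np.float32(175.58011), array([ 0.6319, -0.3363]), array([ 0.6181, -0.3352]))
(np.float32(168.41568), array([ 0.614 , -0.3328]), array([ 0.6028, -0.3305]))
(np.float32(167.39696), array([ 0.614 , -0.3329]), array([ 0.6028, -0.3304]))
(np.float32(210.82211), array([ 0.6346, -0.3388]), array([ 0.6262, -0.3436]))
```

```bash
python3 -c "
from h import *
for f in('top5.npz','top0.npz'):
    im,K,T=load(f);g=cv2.cvtColor(im,cv2.COLOR_RGB2GRAY).astype(float)
    p=[]
    for y in range(188,208):
        d=np.diff(g[y,324:344]);i=np.argmax(d);
        s=d[max(i-2,0):i+3].clip(0);x=324.5+max(i-2,0)+(s*np.arange(len(s))).sum()/s.sum()
        p.append(plane(K,T,(x,y),.012)[:2]*1000)
    p=np.array(p);v=cv2.fitLine(p.astype(np.float32),cv2.DIST_HUBER,0,.01,.01).ravel();print(np.degrees(np.arctan2(v[1],v[0]))%180,p[0],p[-1])
    # front edge rows
    p=[]
    for x in range(300,328) if f=='top5.npz' else range(302,328):
        d=np.diff(g[198:220,x]);i=np.argmax(d);s=d[max(i-2,0):i+3].clip(0);y=198.5+max(i-2,0)+(s*np.arange(len(s))).sum()/s.sum()
        p.append(plane(K,T,(x,y),.012)[:2]*1000)
    p=np.array(p);v=cv2.fitLine(p.astype(np.float32),cv2.DIST_HUBER,0,.01,.01).ravel();print('front',np.degrees(np.arctan2(v[1],v[0]))%180-90,p[0],p[-1])
s=cv2.resize(load('top5.npz')[0][150:215,290:345][:,:,::-1],None,fx=9,fy=9,interpolation=2);cv2.imwrite('pics/top5b.png',s)
"
```

```text
166.32288 [ 608.34180585 -369.6720628 ] [ 546.16263543 -373.86996739]
front 9.898888 [ 534.40664852 -273.38828713] [ 533.75673975 -361.07388134]
166.45764 [ 608.36834001 -368.04302225] [ 546.15638359 -374.26717154]
front 4.1835175 [ 533.34069094 -279.86432174] [ 533.40148473 -361.06397993]
```

View pics/top5b.png

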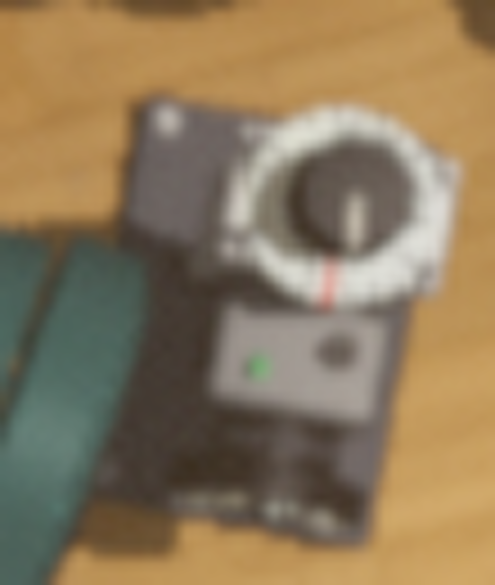

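```bash
python3 -c "
from h import *
im,K,T=load('top0.npz')
a=lambda u,v,z,s=1:print(np.degrees(np.arctan2(*(plane(K,T,v,z)-plane(K,T,u,z))[[1,0]]))%360)
c=lambda x,y:(290+x/9-.5,150+y/9-.5)
d=lambda x,y:(298+(x-400)/8-.5,155+y/8-.5)
print('base bolts');a(d(485,65),d(428,380),.014)
print('base right');a(c(408,320),c(368,540),.012)
print('block right');a(c(460,160),c(435,295),.21)
print('box front +90');a(c(372,417),c(215,402),.19)
print('box rear');a(c(388,318),c(235,308),.19)
print('base top');a(c(250,120),c(145,98),.012)
print('base bottom');a(d(660,440),d(405,405),.012)
"
```

```text
base bolts
168.47164571652814
base right
168.11453741368973
block right
167.9051667644239
box front +90
83.58693632397852
box rear
85.29120710830243
base top
77.04015099207324
base bottom
81.2526940449652
```

send_rows([
  [0.5,0,0.014,0.037,0],
  [0.5,0,0.028,0.074,0],
  [0.5,0,0.042,0.111,0],
  [0.5,0,0.056,0.148,0],
  [0.5,0,0.07,0.185,0],
])

```text
time: 6.63
tool_pos: [0.6326, -0.3394, 0.3485]
ee_rot: [0.577, 1.57, -0.881]
wrist_force: [1.4, 0.4, 0.0]
width: 0.0707
```

send_rows([
  [0.5,0,0,0,0],
  [0.3,0.04,0,0,0],
  [0.3,0.08,0,0,0],
  [0.3,0.12,0,0,0],
  [0.3,0.12,0,0,0],
])

```text
time: 7.05
tool_pos: [0.6289, -0.336, 0.2199]
ee_rot: [-2.233, 1.559, 2.591]
wrist_force: [2.1, -1.6, 0.7]
width: 0.0615
```

send_rows([
  [-1,0,0,0,0],
  [-1,0,0,0,0],
  [-1,0,0,0,0],
  [-1,0,0,0,0],
  [-1,0,0,0,0],
])

```text
time: 7.47
tool_pos: [0.6328, -0.3375, 0.2301]
ee_rot: [0.871, 1.568, -0.586]
wrist_force: [0.7, 0.1, 1.1]
width: 0.0355
```

send_rows([
  [-1,0,0,0,0],
  [-1,0,0,0,0],
  [-1,0,0,0,0],
])

```text
time: 7.72
tool_pos: [0.6328, -0.3375, 0.2301]
ee_rot: [0.897, 1.567, -0.56]
wrist_force: [1.2, -0.7, 5.3]
width: 0.0351
```

```bash
python3 -c "
from h import *
to([.633,-.3357,.2283])"
```

```text
t 7.72 tcp [ 0.6328 -0.3375  0.2301] jaw yaw deg 6.48 tilt -1.0 j6 [-0.57  0.47  0.84  0.    1.82 -0.68] F [ 1.2 -0.7  5.3] w 0.0351
inc [ 0.0018  0.0004 -0.0018]
```

send_rows([
  [-1,0,0,0,0.06],
  [-1,0,0,0,0.12],
  [-1,0,0,0,0.12],
  [-1,0,0,0,0.12],
])

```text
time: 8.05
tool_pos: [0.6325, -0.3375, 0.2301]
ee_rot: [0.947, 1.568, -0.63]
wrist_force: [1.2, -1.0, 5.5]
width: 0.0356
```

send_rows([
  [0.3,0,0,0,0],
  [0.3,0,0,0,0],
  [0.3,0,0,0,0],
  [0.3,0,0,0,0],
  [0.3,-0.02,0,0,0],
])

```text
time: 8.47
tool_pos: [0.6305, -0.336, 0.2421]
ee_rot: [-2.142, 1.559, 2.564]
wrist_force: [0.7, -0.2, -1.2]
width: 0.0607
```

send_rows([
  [0.3,-0.03,0,0,0],
  [0.3,-0.06,0,0,0],
  [0.3,-0.1,-0.01,-0.03,0],
  [0.3,-0.1,-0.023,-0.066,0],
  [0.3,-0.1,-0.036,-0.1,0],
])

```text
time: 8.88
tool_pos: [0.5973, -0.2369, 0.3512]
ee_rot: [1.205, 1.565, -0.374]
wrist_force: [0.5, 0.2, 0.1]
width: 0.0614
```

send_rows([
  [0.3,0,-0.014,-0.037,0],
  [0.3,0,-0.028,-0.074,0],
  [0.3,0,-0.042,-0.111,0],
  [0.3,0,-0.056,-0.148,0],
  [0.3,0,-0.056,-0.148,0],
])

```text
time: 9.3
tool_pos: [0.5396, -0.0825, 0.3501]
ee_rot: [2.685, 1.568, 1.114]
wrist_force: [1.0, -0.6, -0.2]
width: 0.0614
```

```bash
python3 -c "
from h import *
from bench import robot
for n in('top','side',):
    s=robot.snapshot(n); np.savez(f'{n}6.npz',**s); im=s['image'][:,:,::-1]
    y,x=(150,300) if n=='top' else (110,230)
    cv2.imwrite(f'pics/{n}6.png',cv2.resize(im[y:y+70,x:x+70],None,fx=8,fy=8,interpolation=2))
to([.456,-.021,.14])
im,K,T=load('top6.npz')
g=cv2.cvtColor(im,cv2.COLOR_RGB2GRAY).astype(float)
print(g[168:180,323:336].astype(int))
def line(w,x0,y0,z):
    pts=[]
    for i,r in enumerate(w):
        r=np.clip(r-np.median(r)-8,0,None)
        if r.sum()>15: pts.append(plane(K,T,(x0+(r*np.arange(len(r))).sum()/r.sum(),y0+i),z)[:2])
    p=np.array(pts);v=cv2.fitLine(p.astype(np.float32)*1000,2,0,.01,.01).ravel()[:2]
    v=v*np.sign(-v[0]);return np.degrees(np.arctan2(v[1],v[0]))%360,p[0].round(4),p[-1].round(4)
print(line(g[171:177,325:332],325,171,.2514))
r=im.astype(float);r=r[...,0]-r[...,1]
print(line(r[179:184,321:332],321,179,.217))
"
```

```text
t 9.4 tcp [ 0.5415 -0.0873  0.349 ] jaw yaw deg -0.25 tilt -1.0 j6 [-0.26  0.1   1.07 -0.    1.97 -0.26] F [ 1.1 -0.5  0.2] w 0.061
inc [ 0.2089 -0.086  -0.066 ]
[[ 94  81  85  88  87  89  91  92  93  95  97 108 150]
 [ 75  80  86  88  90  91  91  93  96  95  98 100 137]
 [ 66  80  87  88  91  97 107  99  98  98 100 102 135]
 [ 65  85  89  90  91 113 138 115 100 100 101 105 135]
 [ 65  84  90  91  97 129 161 129 102 100 102 108 136]
 [ 62  80  89  91 105 141 166 130 103 102 104 112 148]
 [ 61  70  85  93 111 146 158 123 102 104 105 114 151]
 [ 64  59  73  91 124 162 149 116 104 104 110 140 184]
 [ 77  62  61  79 130 172 141 104  99 105 140 184 211]
 [104  81  69  74 118 146 116  96 105 148 185 206 217]
 [152 145 133 112 120 130 131 148 163 198 209 208 205]
 [204 200 193 166 170 178 188 201 208 217 219 214 202]]
(np.float32(167.57304), array([ 0.6319, -0.3358]), array([ 0.6182, -0.3328]))
(np.float32(167.74245), array([ 0.614 , -0.3328]), array([ 0.6028, -0.3305]))
```

View pics/top6.png

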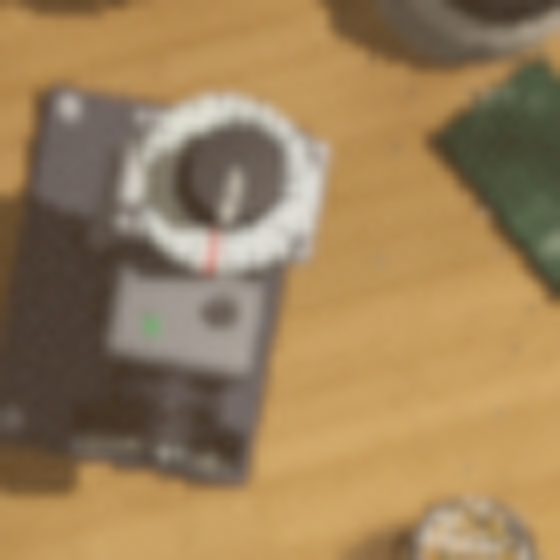

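View pics/side6.png

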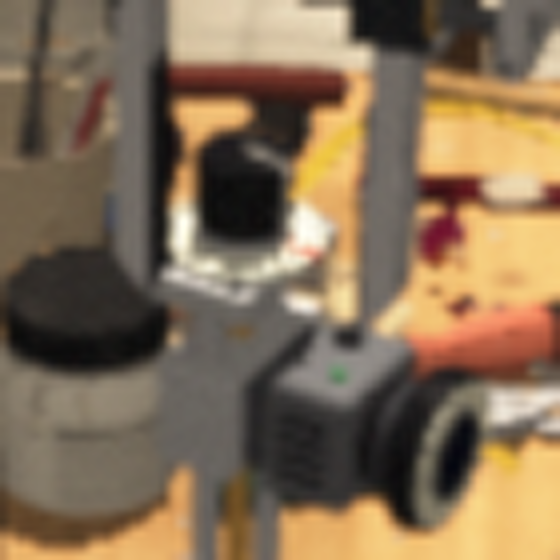

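send_rows([
  [0.3,0.02,-0.017,-0.013,-0.12],
  [0.1,0.04,-0.034,-0.026,-0.24],
  [0,0.06,-0.051,-0.039,-0.36],
  [-0.2,0.08,-0.068,-0.052,-0.48],
  [-0.25,0.1,-0.085,-0.066,-0.6],
])

```text
time: 9.82
tool_pos: [0.4571, -0.0229, 0.2467]
ee_rot: [-1.969, 1.569, -2.944]
wrist_force: [-0.0, -0.4, 0.1]
width: 0.0374
```

send_rows([
  [-0.25,0,0,0,-0.12],
  [-0.25,0,0,0,-0.24],
  [-0.25,0,0,0,-0.36],
  [-0.25,0,0,0,-0.48],
  [-0.25,0,0,0,-0.6],
])

```text
time: 10.23
tool_pos: [0.4578, -0.0233, 0.2477]
ee_rot: [-2.633, 1.569, -3.007]
wrist_force: [0.2, 0.4, -0.2]
width: 0.035
```

send_rows([
  [-0.25,0.02,0,0,-0.12],
  [-0.25,0.04,0,0,-0.24],
  [-0.25,0.06,0,0,-0.36],
  [-0.25,0.08,0,0,-0.48],
  [-0.25,0.1,0,0,-0.6],
])

```text
time: 10.65
tool_pos: [0.4578, -0.0234, 0.1469]
ee_rot: [-3.098, 1.57, -2.872]
wrist_force: [0.1, 0.3, -0.4]
width: 0.0352
```

```bash
python3 -c "
from h import *
from bench import robot
for n in('top','side',):
    s=robot.snapshot(n); np.savez(f'{n}7.npz',**s); im=s['image'][:,:,::-1]
    y,x=(180,180) if n=='top' else (200,200)
    cv2.imwrite(f'pics/{n}7.png',cv2.resize(im[y:y+100,x:x+110],None,fx=6,fy=6,interpolation=2))
to([.456,-.021,.076])
im,K,T=load('side6.npz');o,d=ray(K,T,(285.6,166.9))
b=np.array([.540,-.3164]);t=((b-o[:2])@d[:2])/(d[:2]@d[:2]);print('lens',o+t*d)
"
```

```text
t 10.75 tcp [ 0.4552 -0.0228  0.1441] jaw yaw deg 102.6 tilt -1.0 j6 [-0.17 -0.1   1.68 -0.    1.57 -1.96] F [-0.5 -0.4 -0.4] w 0.0354
inc [0.0681 0.0014 0.0017]
lens [ 0.54345288 -0.31548789  0.1480865 ]
```

View pics/side7.png

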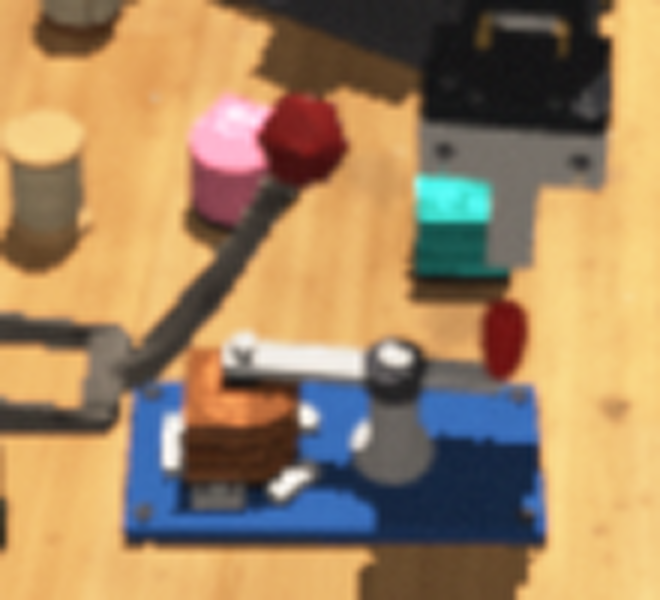

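View pics/top7.png

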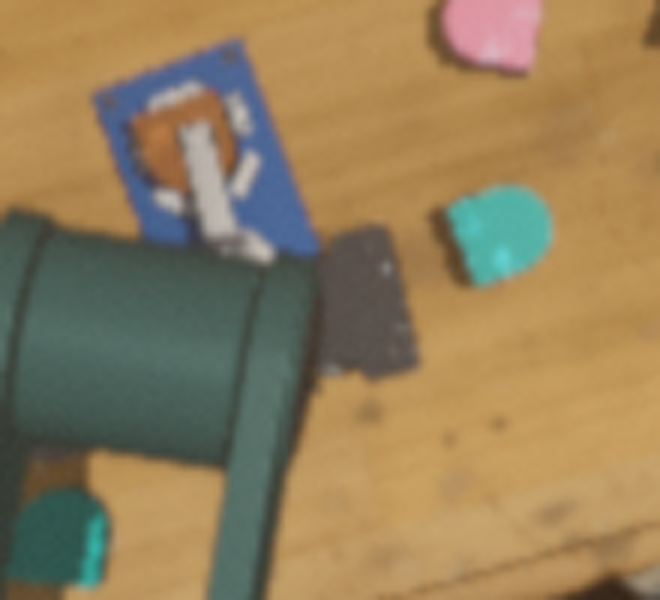

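send_rows([
  [-0.25,0.015,0.001,0.001,0],
  [-0.25,0.03,0.001,0.001,0],
  [-0.25,0.045,0.001,0.001,0],
  [-0.25,0.057,0.001,0.001,0],
  [-0.25,0.066,0.001,0.001,0],
])

```text
time: 11.17
tool_pos: [0.4587, -0.0216, 0.0823]
ee_rot: [-2.104, 1.571, -1.886]
wrist_force: [-0.2, -0.5, -0.5]
width: 0.0356
```

```bash
python3 -c "
from h import *
from bench import robot
for n in('side',):
    s=robot.snapshot(n); np.savez(f'{n}8.npz',**s); im=s['image'][:,:,::-1]
    y,x=(180,180) if n=='top' else (200,200)
    cv2.imwrite(f'pics/{n}8.png',cv2.resize(im[y:y+100,x:x+110],None,fx=6,fy=6,interpolation=2))
to([.456,-.021,.076])
o,M=state()
# arc plan: pivot hub
p=np.array([.4985,-.0103]);h=np.array([.456,-.021])
for a in np.arange(.12,1.45,.12):
    c,s=np.cos(-a),np.sin(-a);q=p+np.array([[c,-s],[s,c]])@(h-p);d=np.append(q-h,0);print(round(a,2),q.round(4),(M.T@d).round(4))
"
```

```text
t 11.22 tcp [ 0.4575 -0.0213  0.0806] jaw yaw deg 102.53 tilt -1.0 j6 [-0.17 -0.06  1.77 -0.    1.43 -1.96] F [-0.6 -0.1 -1. ] w 0.035
inc [ 0.0046  0.0006 -0.0014]
t 11.22 tcp [ 0.4575 -0.0213  0.0806] jaw yaw deg 102.53 tilt -1.0 j6 [-0.17 -0.06  1.77 -0.    1.43 -1.96] F [-0.6 -0.1 -1. ] w 0.035
0.12 [ 0.455  -0.0158] [0.     0.0053 0.0002]
0.24 [ 0.4547 -0.0106] [0.     0.0104 0.001 ]
0.36 [ 0.455  -0.0053] [0.     0.0155 0.0024]
0.48 [ 4.559e-01 -2.000e-04] [0.     0.0204 0.0044]
0.6 [0.4574 0.0049] [0.    0.025 0.007]
0.72 [0.4595 0.0097] [0.     0.0292 0.0101]
0.84 [0.4622 0.0142] [-0.      0.033   0.0137]
0.96 [0.4654 0.0184] [-0.      0.0364  0.0177]
1.08 [0.469  0.0221] [-0.      0.0393  0.0221]
1.2 [0.4731 0.0254] [-0.      0.0416  0.0268]
1.32 [0.4776 0.0282] [-0.      0.0434  0.0318]
1.44 [0.4823 0.0304] [-0.0001  0.0445  0.0369]
```

View pics/side8.png

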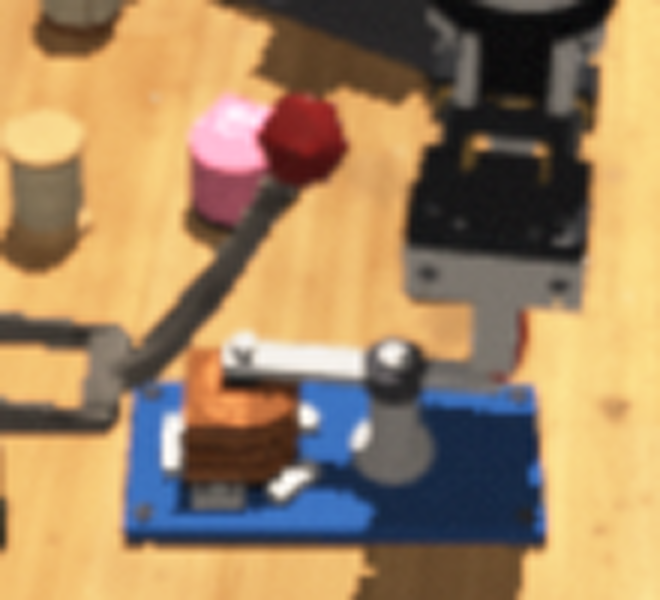

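send_rows([
  [-0.25,0.003,0.001,-0.003,0],
  [-0.25,0.003,0.006,-0.003,0.12],
  [-0.25,0.003,0.011,-0.002,0.24],
  [-0.25,0.003,0.016,0,0.36],
  [-0.25,0.003,0.021,0.002,0.48],
])

```text
time: 11.63
tool_pos: [0.455, -0.0012, 0.0804]
ee_rot: [-1.581, 1.567, -1.847]
wrist_force: [-2.8, -4.3, 0.7]
width: 0.0358
```

```bash
python3 -c "
from h import *
state()"
```

```text
t 11.63 tcp [ 0.455  -0.0012  0.0804] jaw yaw deg 74.77 tilt -1.0 j6 [-0.12 -0.06  1.78 -0.    1.43 -1.43] F [-2.8 -4.3  0.7] w 0.0358
```

send_rows([
  [-0.25,0,0.0053,0.0003,0.12],
  [-0.25,0,0.0106,0.0013,0.24],
  [-0.25,0,0.0157,0.0029,0.36],
  [-0.25,0,0.0205,0.005,0.48],
  [-0.25,0,0.0251,0.0078,0.6],
])

```text
time: 12.05
tool_pos: [0.4675, 0.0222, 0.0801]
ee_rot: [-2.08, 1.566, -2.946]
wrist_force: [-5.6, -0.7, 1.8]
width: 0.0353
```

send_rows([
  [-0.25,0,0.0053,0.0003,0.12],
  [-0.25,0,0.0106,0.0013,0.24],
  [-0.25,0,0.0157,0.0029,0.36],
  [-0.25,0,0.018,0.004,0.42],
  [-0.25,0,0.018,0.004,0.42],
])

```text
time: 12.47
tool_pos: [0.4848, 0.0318, 0.0799]
ee_rot: [-2.284, 1.568, 2.72]
wrist_force: [-3.2, 1.4, 0.3]
width: 0.0353
```

```bash
python3 -c "
from h import *
from bench import robot
for n in('side',):
    s=robot.snapshot(n); np.savez(f'{n}9.npz',**s); im=s['image'][:,:,::-1]
    y,x=(180,180) if n=='top' else (200,200)
    cv2.imwrite(f'pics/{n}9.png',cv2.resize(im[y:y+100,x:x+110],None,fx=6,fy=6,interpolation=2))
state()
"
```

```text
t 12.52 tcp [0.4849 0.0316 0.0799] jaw yaw deg 16.83 tilt -1.0 j6 [-0.05  0.01  1.71  0.    1.43 -0.35] F [-4.2  1.5  1.2] w 0.0353
```

View pics/side9.png

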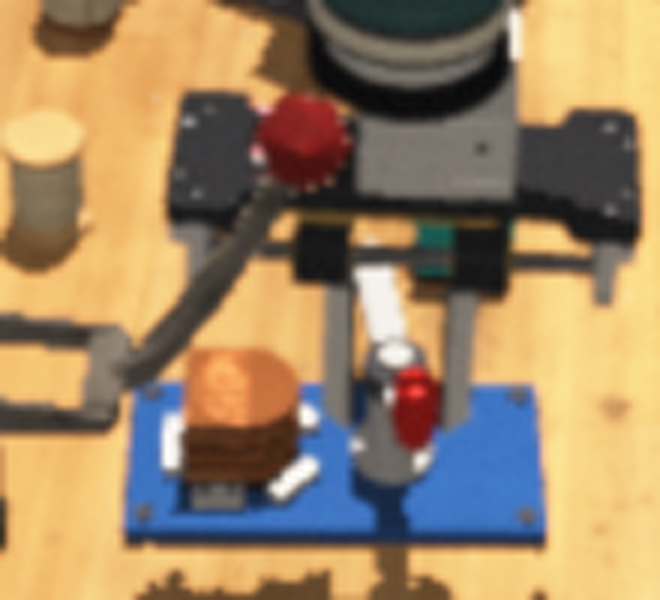

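send_rows([
  [-0.25,-0.02,0,0,0],
  [-0.25,-0.05,0,0,0],
  [0,-0.08,0,0,0],
  [0,-0.1,-0.03,-0.002,0],
  [0.5,-0.1,-0.065,-0.006,0],
])

```text
time: 12.93
tool_pos: [0.4257, 0.0173, 0.1857]
ee_rot: [1.132, 1.558, -0.145]
wrist_force: [-0.2, -0.2, 1.1]
width: 0.0507
```

send_rows([
  [1,0,-0.035,-0.003,-0.12],
  [1,0,-0.07,-0.006,-0.24],
  [1,0,-0.1,-0.01,-0.36],
  [1,0,-0.1,-0.01,-0.48],
  [1,0,-0.1,-0.01,-0.6],
])

```text
time: 13.35
tool_pos: [0.3229, -0.0018, 0.1811]
ee_rot: [0.394, 1.564, -0.278]
wrist_force: [-0.6, 0.1, 0.1]
width: 0.0836
```

```bash
python3 -c "
from h import *
from bench import robot
for n in('top','side',):
    s=robot.snapshot(n); np.savez(f'{n}10.npz',**s); im=s['image'][:,:,::-1]
    y,x=(180,180) if n=='top' else (200,200)
    cv2.imwrite(f'pics/{n}10.png',cv2.resize(im[y:y+75,x:x+75],None,fx=8,fy=8,interpolation=2))
state()
"
```

```text
t 13.45 tcp [ 0.3236 -0.0016  0.1808] jaw yaw deg 51.15 tilt -1.0 j6 [-0.18 -0.44  1.87 -0.    1.71 -1.07] F [ 0.  -0.3  0.6] w 0.0909
```

View pics/top10.png

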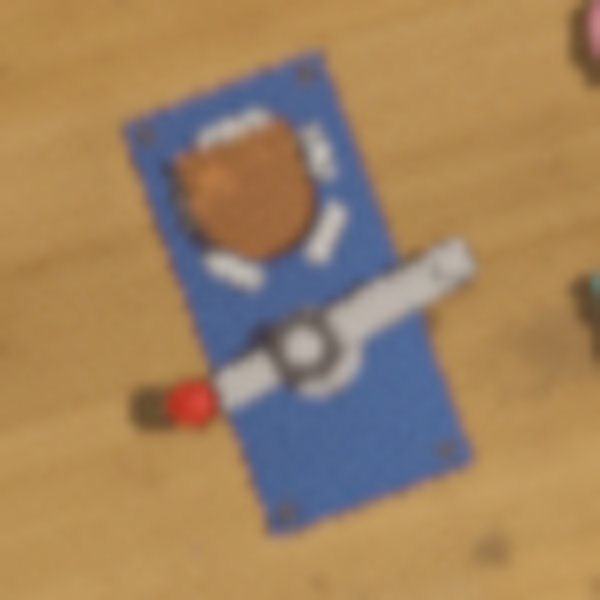

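View pics/side10.png

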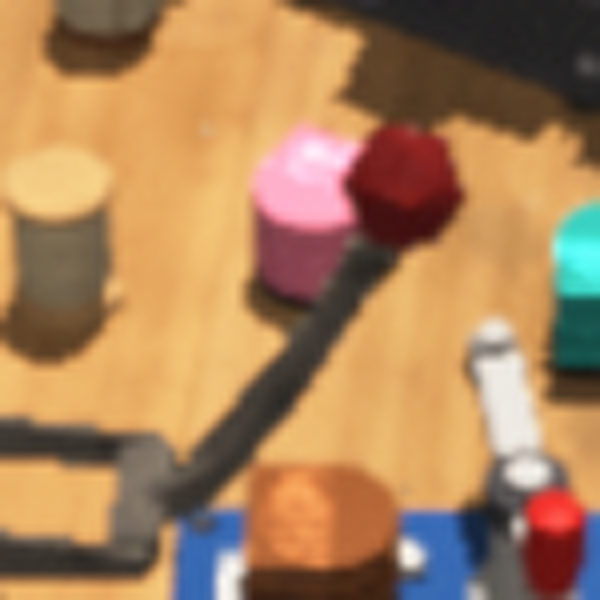

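```bash
python3 -c "
from h import *
im,K,T=load('top10.npz');hsv=cv2.cvtColor(im,cv2.COLOR_RGB2HSV);H,S,V=[hsv[...,i].astype(int) for i in range(3)]
m=np.zeros(H.shape,bool);m[190:215,198:224]=1
big=cv2.resize(im[190:216,198:224],None,fx=8,fy=8,interpolation=2);hs=cv2.cvtColor(big,cv2.COLOR_RGB2HSV)
mk=((hs[...,0]<17)&(hs[...,1]>95)&(hs[...,2]>85)).astype(np.uint8)
cv2.imwrite('pics/m.png',np.hstack([big[:,:,::-1],cv2.merge([mk*255]*3)]))
n,l,s,c=cv2.connectedComponentsWithStats(mk);i=1+np.argmax(s[1:,4])
cs=cv2.findContours((l==i).astype(np.uint8),0,1)[0];c=max(cs,key=len)[:,0]
P=np.array([plane(K,T,(198+(u+.5)/8-.5,190+(v+.5)/8-.5),.052)[:2]*1000 for u,v in c],np.float32)
print(cv2.minAreaRect(P))
b=np.radians(20.3);x=np.array([np.cos(b),np.sin(b)]);y=np.array([-x[1],x[0]])
px,py=P@x,P@y;print('x range',px.min(),px.max(),'y',py.min(),py.max())
for q in([px.max()-25,(py.min()+py.max())/2],[px.min()+25,(py.min()+py.max())/2]):print('centre',q[0]*x+q[1]*y)
# hub, handle
bl=((H<8)|(H>172))&(S>150)&(V>70);z=np.zeros_like(bl);z[225:237,198:210]=bl[225:237,198:210];print(blobs(z,3)[0])
print('hub',plane(K,T,(180+305/8-.5,180+345/8-.5),.067))
bb=(H>100)&(H<130)&(S>70)&(V>50); bb[:,:190]=0;bb[:,250:]=0;bb[:180]=0;bb[255:]=0
c=cv2.convexHull(np.argwhere(bb)[:,::-1].astype(np.int32))[:,0]
print(cv2.minAreaRect(np.array([plane(K,T,p,.010)[:2] for p in c],np.float32)*1000))
"
```

```text
((558.9979248046875, 11.995016098022461), (48.718650817871094, 49.19565963745117), 19.993898391723633)
x range 504.07363047924616 552.8718389954354 y -207.35740147882748 -158.13762249129755
centre [558.48678383  11.74069109]
centre [559.61393077  12.1576354 ]
[([201, 228, 6, 5, 26], [203.5, 230.0])]
hub [ 0.49981862 -0.01054427  0.067     ]
((522.1344604492188, -2.2160263061523438), (175.389892578125, 83.68563079833984), 20.022790908813477)
```

View pics/m.png

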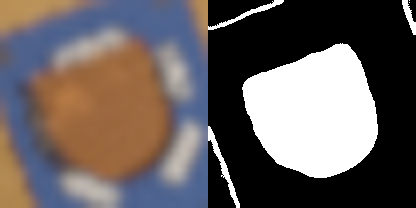

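```bash
python3 -c "
from h import *
g=np.array([.5665,.0147]);j=np.radians(110);Y=np.array([np.cos(j),np.sin(j)]);X=np.array([Y[1],-Y[0]])
for n in('top','side'):
    im,K,T=load(n+'10.npz');y,x=(130,100) if n=='top' else (200,130)
    k=4 if n=='top' else 5
    im=cv2.resize(im[y:y+140,x:x+150][:,:,::-1],None,fx=k,fy=k,interpolation=2)
    for z,c in((.12,(0,255,0)),(.25,(0,0,255)),(.34,(255,0,0))):
        q=[proj(K,T,np.append(g+a*X*.0375+b*Y*.0885,z)) for a,b in((1,1),(1,-1),(-1,-1),(-1,1))]
        q=((np.array(q)-[x,y])*k).astype(np.int32);cv2.polylines(im,[q],True,c,1)
    cv2.imwrite(f'pics/p{n}.png',im[:600])
"
```

```text
(no output)
```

View pics/ptop.png

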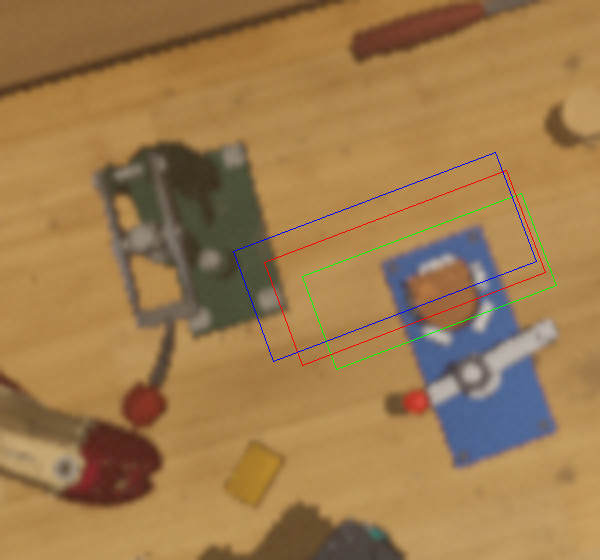

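View pics/pside.png

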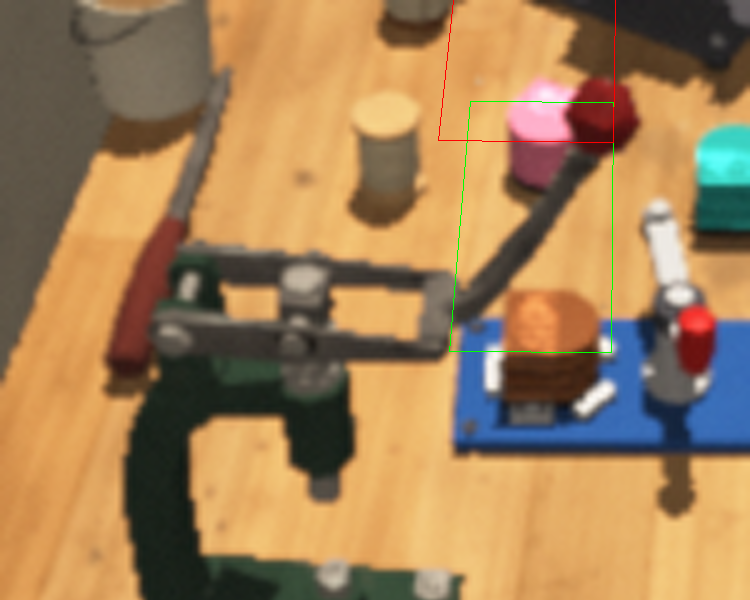

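send_rows([
  [0.5,0,0,0,-0.12],
  [0.5,0,0,0,-0.24],
  [0.5,0,0,0,-0.36],
  [0.5,0,0,0,-0.48],
  [0.5,0,0,0,-0.6],
])

```text
time: 13.87
tool_pos: [0.3238, -0.0014, 0.1801]
ee_rot: [-0.283, 1.569, -0.358]
wrist_force: [0.7, 0.3, 0.1]
width: 0.0708
```

send_rows([
  [0.5,0,0,0,-0.11],
  [0.5,0,0,0,-0.22],
  [0.5,0,0,0,-0.33],
  [0.5,0,0,0,-0.427],
  [0.5,0,0,0,-0.427],
])

```text
time: 14.28
tool_pos: [0.3237, -0.0013, 0.18]
ee_rot: [-0.696, 1.569, -0.347]
wrist_force: [-0.1, 0.1, -1.0]
width: 0.0704
```

```bash
python3 -c "
from h import *
to([.5665,.0147,.15])"
```

```text
t 14.28 tcp [ 0.3237 -0.0013  0.18  ] jaw yaw deg 109.96 tilt -1.0 j6 [-0.18 -0.44  1.87 -0.    1.71 -2.1 ] F [-0.1  0.1 -1. ] w 0.0704
inc [ 0.0304 -0.0678  0.2336]
```

send_rows([
  [0.5,0,-0.01,0.035,0],
  [0.5,0,-0.02,0.07,0],
  [0.5,0,-0.03,0.105,0],
  [0.5,0,-0.04,0.14,0],
  [0.5,0,-0.05,0.175,0],
])

```text
time: 14.7
tool_pos: [0.5068, 0.0119, 0.1795]
ee_rot: [-0.632, 1.57, -0.287]
wrist_force: [-0.1, -0.1, -0.1]
width: 0.071
```

send_rows([
  [0.5,0.01,-0.01,0.032,0],
  [0.5,0.03,-0.0178,0.0586,0],
  [0.5,0.05,-0.0178,0.0586,0],
  [0.5,0.06,-0.0178,0.0586,0],
  [0.5,0.06,-0.0178,0.0586,0],
])

```text
time: 15.12
tool_pos: [0.5639, 0.0153, 0.1158]
ee_rot: [2.734, 1.564, 3.081]
wrist_force: [-1.6, 0.1, 0.3]
width: 0.0706
```

```bash
python3 -c "
from h import *
from bench import robot
for n in('side',):
    s=robot.snapshot(n); np.savez(f'{n}11.npz',**s); im=s['image'][:,:,::-1]
    y,x=(200,190)
    cv2.imwrite(f'pics/{n}11.png',cv2.resize(im[y:y+100,x:x+110],None,fx=6,fy=6,interpolation=2))
to([.5665,.0147,.023])"
```

```text
t 15.17 tcp [0.5647 0.0152 0.1181] jaw yaw deg 109.89 tilt -1.0 j6 [-0.07  0.16  1.47 -0.    1.52 -1.99] F [0.3 0.  0.4] w 0.0702
inc [ 0.0951 -0.0012  0.0018]
```

View pics/side11.png

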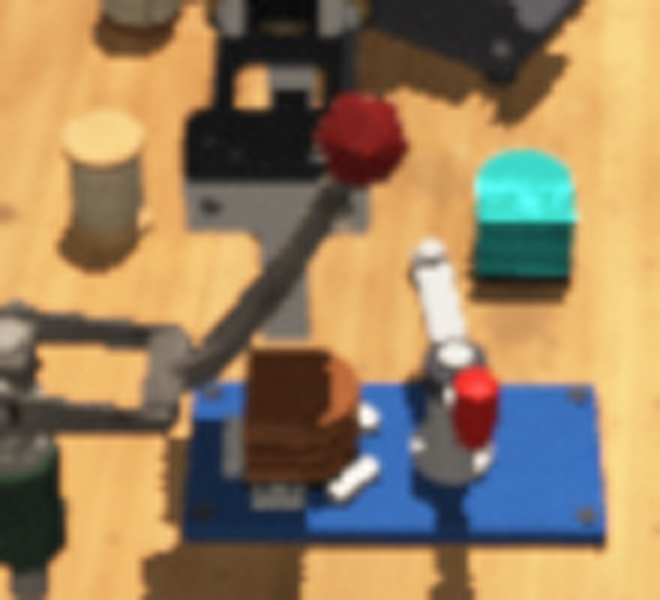

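send_rows([
  [0.5,0.018,-0.001,0.0015,0],
  [0.5,0.036,-0.001,0.0015,0],
  [0.5,0.052,-0.001,0.0015,0],
  [0.5,0.066,-0.001,0.0015,0],
  [0.5,0.076,-0.001,0.0015,0],
])

```text
time: 15.58
tool_pos: [0.5676, 0.0146, 0.0445]
ee_rot: [-0.426, 1.568, -0.079]
wrist_force: [0.1, 0.6, -1.0]
width: 0.0709
```

send_rows([
  [0.5,0.006,0,0,0],
  [0.5,0.012,0,0,0],
  [0.5,0.016,0,0,0],
  [0.5,0.018,0,0,0],
  [0.5,0.018,0,0,0],
])

```text
time: 16.0
tool_pos: [0.5675, 0.0147, 0.0256]
ee_rot: [-0.148, 1.57, 0.201]
wrist_force: [0.2, 0.1, 1.5]
width: 0.0706
```

```bash
python3 -c "
from h import *
from bench import robot
for n in('side',):
    s=robot.snapshot(n); np.savez(f'{n}12.npz',**s); im=s['image'][:,:,::-1]
    y,x=(200,190)
    cv2.imwrite(f'pics/{n}12.png',cv2.resize(im[y:y+100,x:x+110],None,fx=6,fy=6,interpolation=2))
to([.5665,.0147,.023])"
```

```text
t 16.05 tcp [0.5677 0.0148 0.0258] jaw yaw deg 110.0 tilt -1.0 j6 [-0.07  0.23  1.58  0.    1.34 -1.99] F [-0.2  1.3  0.1] w 0.0701
inc [ 0.0028  0.0004 -0.0011]
```

View pics/side12.png

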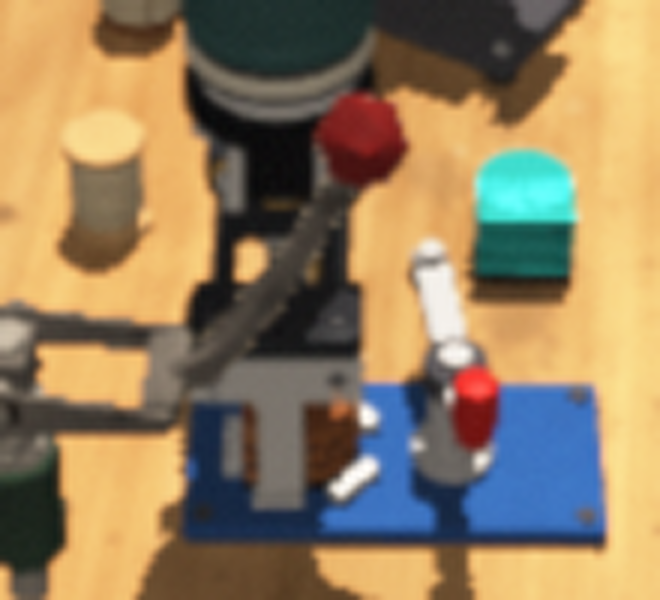

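send_rows([
  [0.5,0.002,0,0,0],
  [-1,0.002,0,0,0],
  [-1,0.002,0,0,0],
  [-1,0.002,0,0,0],
  [-1,0.002,0,0,0],
])

```text
time: 16.47
tool_pos: [0.5675, 0.0149, 0.0236]
ee_rot: [0.716, 1.57, 1.065]
wrist_force: [0.1, 1.1, 0.5]
width: 0.0472
```

send_rows([
  [-1,0,0,0,0],
  [-1,0,0,0,0],
  [-1,0,0,0,0],
  [-1,0,0,0,0],
  [-1,0,0,0,0],
])

```text
time: 16.88
tool_pos: [0.5674, 0.0153, 0.0236]
ee_rot: [1.323, 1.57, 1.672]
wrist_force: [-0.8, 2.9, 2.8]
width: 0.0457
```

send_rows([
  [-1,-0.006,0,0,0],
  [-1,-0.014,0,0,0],
  [-1,-0.024,0,0,0],
  [-1,-0.036,0,0,0],
  [-1,-0.05,0,0,0],
])

```text
time: 17.3
tool_pos: [0.5674, 0.0142, 0.0747]
ee_rot: [-1.876, 1.57, -1.527]
wrist_force: [-0.5, -0.5, -1.4]
width: 0.0452
```

```bash
python3 -c "
from h import *
from bench import robot
for n in('side',):
    s=robot.snapshot(n); np.savez(f'{n}13.npz',**s); im=s['image'][:,:,::-1]
    y,x=(200,190)
    cv2.imwrite(f'pics/{n}13.png',cv2.resize(im[y:y+100,x:x+110],None,fx=6,fy=6,interpolation=2))
state()"
```

```text
t 17.35 tcp [0.5698 0.0141 0.0786] jaw yaw deg 109.99 tilt -1.0 j6 [-0.07  0.18  1.52 -0.    1.43 -1.99] F [ 1.  -0.3  0.9] w 0.0459
```

View pics/side13.png

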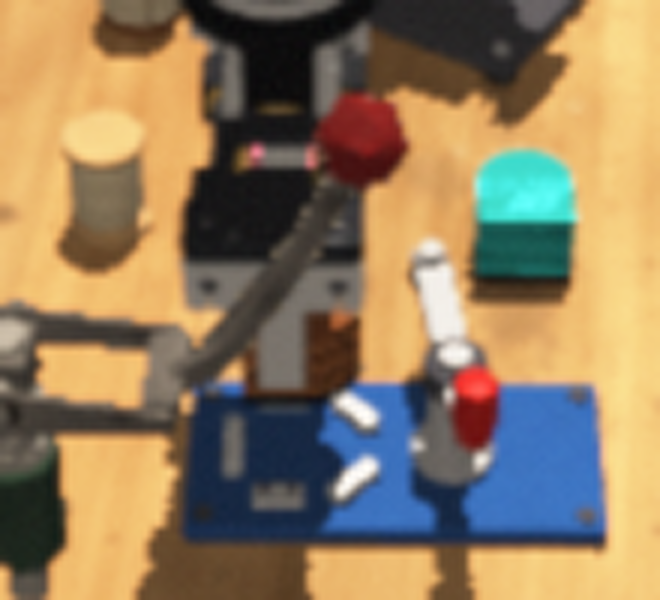

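send_rows([
  [-1,-0.02,0,0,0],
  [-1,-0.04,0,0,0.1],
  [-1,-0.06,0,0,0.2],
  [-1,-0.08,0,0,0.3],
  [-1,-0.085,0,0,0.4],
])

```text
time: 17.77
tool_pos: [0.5696, 0.0142, 0.1638]
ee_rot: [-0.093, 1.562, -0.149]
wrist_force: [-0.1, 0.6, 0.3]
width: 0.0459
```

send_rows([
  [-1,0,0,0,0.08],
  [-1,0,0,0,0.153],
  [-1,0,0,0,0.153],
])

```text
time: 18.02
tool_pos: [0.5678, 0.0144, 0.1597]
ee_rot: [-0.118, 1.569, -0.323]
wrist_force: [0.2, -0.1, -1.8]
width: 0.0456
```

```bash
python3 -c "
from h import *
to([.426,-.2926,.155])"
```

```text
t 18.02 tcp [0.5678 0.0144 0.1597] jaw yaw deg 78.24 tilt -1.0 j6 [-0.07  0.14  1.4  -0.    1.6  -1.44] F [ 0.2 -0.1 -1.8] w 0.0456
inc [ 0.0046 -0.3294 -0.0763]
```

send_rows([
  [-1,0,-0.02,-0.005,0],
  [-1,0,-0.055,-0.013,0],
  [-1,0,-0.09,-0.021,0],
  [-1,0,-0.125,-0.029,0],
  [-1,0,-0.16,-0.037,0],
])

```text
time: 18.43
tool_pos: [0.498, -0.1358, 0.1589]
ee_rot: [-0.629, 1.57, -0.83]
wrist_force: [0.1, 0.0, -0.1]
width: 0.0455
```

send_rows([
  [-1,0,-0.035,-0.008,0],
  [-1,0,-0.07,-0.016,0],
  [-1,0.004,-0.1,-0.023,0],
  [-1,0.008,-0.125,-0.029,0],
  [-1,0.012,-0.145,-0.034,0],
])

```text
time: 18.85
tool_pos: [0.435, -0.2719, 0.1469]
ee_rot: [-1.129, 1.569, -1.333]
wrist_force: [0.8, -0.4, -1.3]
width: 0.0459
```

send_rows([
  [-1,0.002,-0.012,-0.003,0],
  [-1,0.004,-0.02,-0.004,0],
  [-1,0.004,-0.02,-0.004,0],
  [-1,0.004,-0.02,-0.004,0],
])

```text
time: 19.18
tool_pos: [0.4285, -0.2879, 0.1425]
ee_rot: [1.259, 1.57, 1.056]
wrist_force: [0.4, -0.6, -1.3]
width: 0.0462
```

```bash
python3 -c "
from h import *
from bench import robot
for n in('top','side',):
    s=robot.snapshot(n); np.savez(f'{n}14.npz',**s); im=s['image'][:,:,::-1]
    y,x=(150,270) if n=='top' else (110,240)
    cv2.imwrite(f'pics/{n}14.png',cv2.resize(im[y:y+100,x:x+110],None,fx=6,fy=6,interpolation=2))
to([.426,-.2926,.141])"
```

```text
t 19.28 tcp [ 0.4289 -0.2875  0.1427] jaw yaw deg 78.42 tilt -1.0 j6 [-0.7   0.03  1.55  0.    1.56 -2.07] F [-0.4  0.2 -1.6] w 0.0453
inc [ 0.0017 -0.0056 -0.0018]
```

View pics/top14.png

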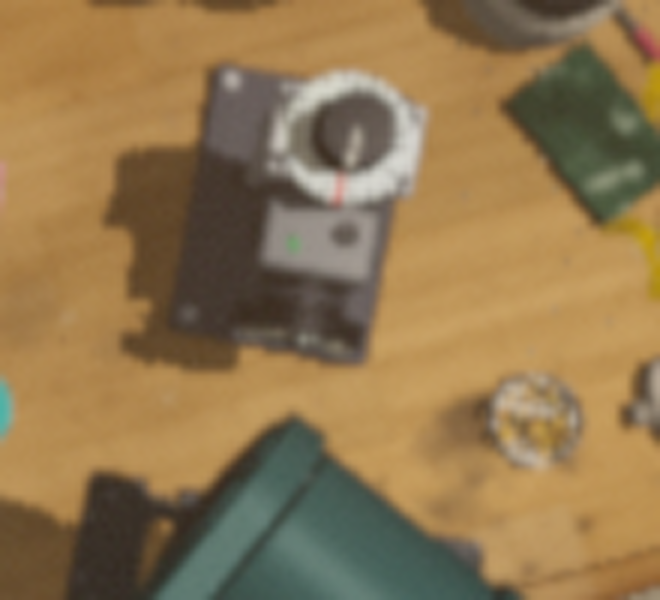

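View pics/side14.png

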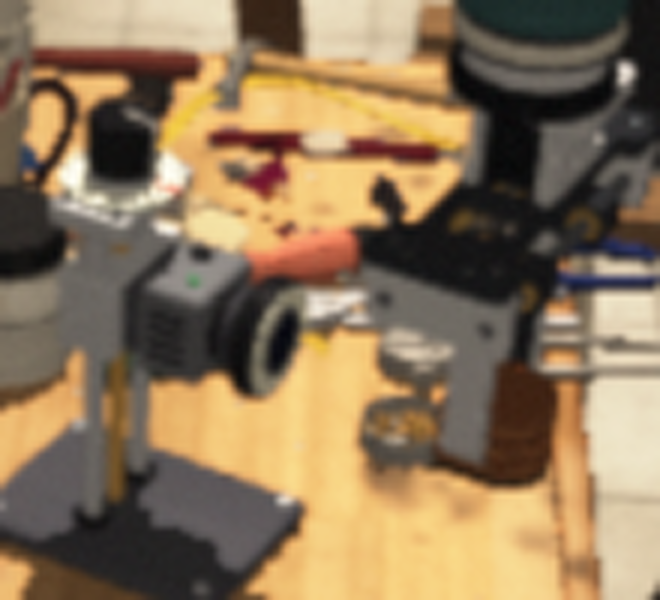

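```bash
python3 -c "
from h import *
_,K,T=load('top14.npz')
for z in(.15,.175):print(z,'head front ends',plane(K,T,(270+237/6-.5,150+335/6-.5),z),plane(K,T,(270+368/6-.5,150+357/6-.5),z))
im,Ks,Ts=load('side14.npz');R1=ray(Ks,Ts,(284.5,165.8))
o,d=R1;b=np.array([.540,-.3164]);t=((b-o[:2])@d[:2])/(d[:2]@d[:2]);print('lens',o+t*d)
a=np.radians(-11.7);X=np.array([np.cos(a),np.sin(a),0]);Y=np.array([-X[1],X[0],0]);Z=np.array([0,0,1.])
tcp=np.array([.4289,-.2875,.1427]);br=tcp+.016*X+.0074*Z
F=np.array([.442,-.2958,.1485]);L=F+.1*X
k=6;I=cv2.resize(im[110:210,240:350][:,:,::-1],None,fx=k,fy=k,interpolation=2)
f=lambda P:tuple(((proj(Ks,Ts,P)+.5-[240,110])*k).astype(int).tolist())
def box(c,x0,x1,col):
    for A,B in(((-1,-1),(1,-1)),((1,-1),(1,1)),((1,1),(-1,1)),((-1,1),(-1,-1))):
        for xx in(x0,x1):cv2.line(I,f(c+xx*X+A[0]*.023*Y+A[1]*.021*Z),f(c+xx*X+B[0]*.023*Y+B[1]*.021*Z),col,1)
box(br,0,-.027,(0,255,0))
cv2.line(I,f(F),f(L),(0,0,255),1)
q=[f(L+.032*(np.cos(t)*Y+np.sin(t)*Z)) for t in np.linspace(0,6.28,40)];cv2.polylines(I,[np.array(q)],True,(255,0,255),1)
cv2.circle(I,f(br),4,(0,255,0),-1)
cv2.line(I,f(np.array([.633,-.3357,.2514])),f(np.array([.633,-.3357,.2])),(0,0,255),1)
cv2.imwrite('pics/o14.png',I)
"
```

```text
0.15 head front ends [ 0.5446739  -0.28905229  0.15      ] [ 0.5328607  -0.35292495  0.15      ]
0.175 head front ends [ 0.54321797 -0.28651016  0.175     ] [ 0.53163014 -0.34916428  0.175     ]
lens [ 0.54680582 -0.31457911  0.1517802 ]
```

View pics/o14.png

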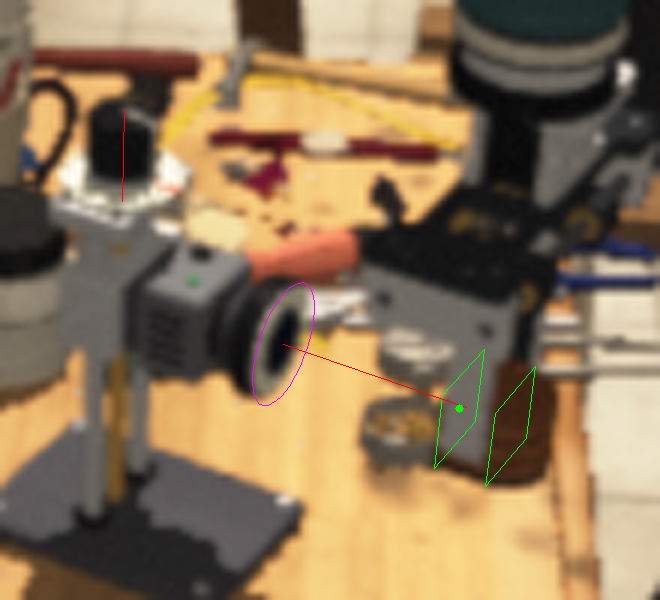

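send_rows([
  [-1,0,-0.003,0,0],
  [-1,0,-0.006,0,0],
  [-1,-0.001,-0.007,0,0],
  [-1,-0.001,-0.007,0,0],
  [-1,-0.001,-0.007,0,0],
])

```text
time: 19.7
tool_pos: [0.4269, -0.2952, 0.1436]
ee_rot: [0.183, 1.571, -0.021]
wrist_force: [0.1, 0.4, -1.8]
width: 0.0459
```

send_rows([
  [-1,0,0,0,0],
  [-1,0,0,0,0],
  [-1,0,0,0,0],
  [-1,0,0,0,0],
  [-1,0,0,0,0],
])

```text
time: 20.12
tool_pos: [0.4268, -0.2951, 0.1434]
ee_rot: [1.518, 1.571, 1.314]
wrist_force: [-0.1, 0.2, -1.6]
width: 0.0459
```

```bash
python3 -c "
from h import *
from bench import robot
for n in('top','side',):
    s=robot.snapshot(n); np.savez(f'{n}15.npz',**s); im=s['image'][:,:,::-1]
    y,x=(150,180) if n=='top' else (110,240)
    cv2.imwrite(f'pics/{n}15.png',cv2.resize(im[y:y+100,x:x+130],None,fx=6,fy=6,interpolation=2))
state()"
```

```text
t 20.22 tcp [ 0.4268 -0.2952  0.1435] jaw yaw deg 78.32 tilt -1.0 j6 [-0.71  0.04  1.55  0.    1.56 -2.08] F [ 0.6 -0.4 -0.8] w 0.0456
```

View pics/side15.png

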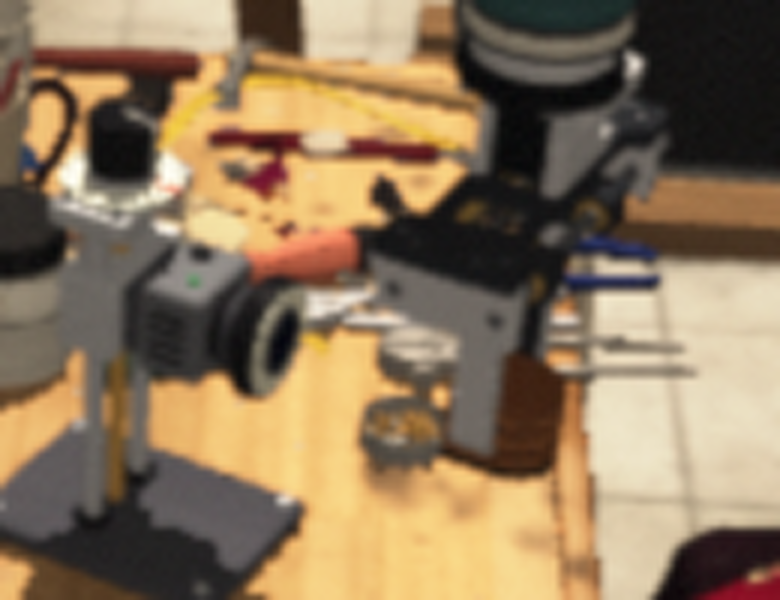

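View pics/top15.png

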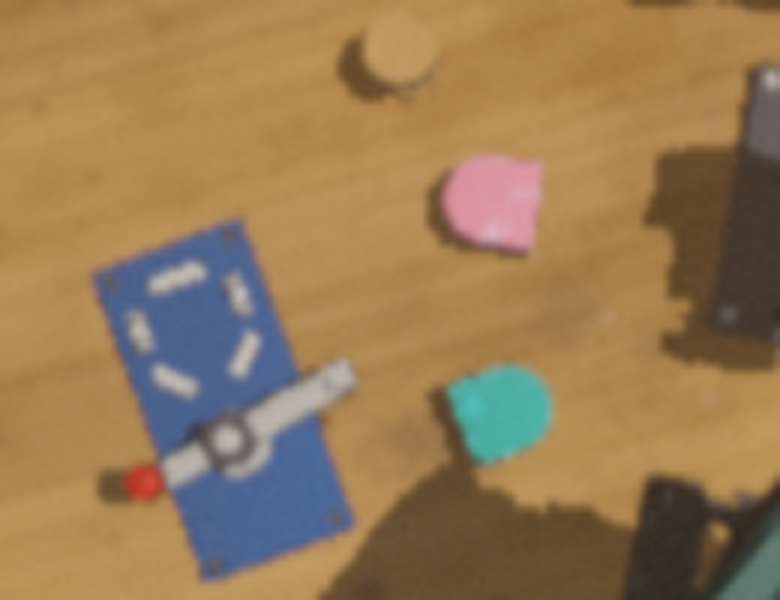

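```bash
python3 -c "
from bench import robot
print(robot.close_job())"
```

```text
the job is handed in; nothing more can be done
None
```

I turned the knob to its red mark, swung the hold-down clear with the heel still in the jig, then lifted the heel out and handed the job in at 20.2 s. The arm was holding the heel still in front of the lens. No verdict is reported, so the figures below are my own last checks.

- **Knob:** After one 0.12 rad correction the pointer bore 167.6° and the red mark 167.7° in the top view, so it is on the mark to within what I can measure.
- **Hold-down:** It stands about 1.4 rad open in the top view. It is clear of the heel, which still sat in the jig when I looked afterwards.
- **Heel position:** The centre of the flat front is calculated at (0.442, -0.298, 0.151) m. My estimate of the focus point is (0.443, -0.298, 0.1505) m, good to about 4 mm sideways and along the lens axis, and about 2 mm in height. The underside is about 13 cm above the bench.
- **Heel facing:** The heel's x axis is at -11.7°. My estimates of the camera's yaw ran from about -10.5° to -12°. The tool was vertical and the heel looked upright in the side view.
- **Grip and stillness:** The fingers closed to 45.6 mm on the 46 mm heel, and the tool position was steady at the last readings.
- **Bystanders:** I never touched the spool, bottle, wax or tin, and the spool and tin still looked in place in my last views. I did not measure any of the four at the end.

**Disagreements:** Single edges of the camera stand gave yaws from about -5° to -13°. I used the ones that agreed (the base bolts, the long edges and the red mark). My first reading of the lens position was about 3–4 mm off a later one from the other view. I shifted the final pose to match the later reading.

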